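# Clear down the press station at batch change

## Task

Clear down the press station after the batch: pour the leftover bushings out of the pouring cup into the feeder bowl and stand the empty cup upright back in the middle of its rubber mat, push every heavy casting along the press bed and over its open edge so that it ends up lying flat in the red tote, and hang every bracket by its eye on a rack peg of its own. All the bushings must end up in the bowl; leave the small can and the screwdriver alone.

Things in the scene. Friction and masses are not known exactly. Their poses are not given: they have to be found in the camera images.
- bed: fixed raised press bed: flat aluminium plate 300 (x) x 220 (y) mm on a grey foot, top 50 mm above the bench; origin on the bench under the plate's middle. Stop strips 7 mm high, 6 mm wide on its -y, -x and +x edges; the +y edge is open, and a fixed red tote stands 2 mm beyond it
- tote_in (a point): middle of the inner floor of the red open tote, 6 mm above the bench, 222 mm from the bed's origin along the bed's +y; axes as the bed's. Tote 320 (x) x 220 (y) x 45 mm high, 6 mm walls
- casting1: dark steel casting, a block 96 (its x) x 92 (its y) x 40 mm high, about 1.3 kg, too wide for the gripper; starts flat on the bed, origin at the middle of the block. May be absent
- casting2: dark steel casting, a block 96 (its x) x 92 (its y) x 40 mm high, about 1.3 kg, too wide for the gripper; starts flat on the bed, origin at the middle of the block. May be absent
- feeder: fixed round vibratory feeder: open steel bowl on a grey drum; origin on the bench on its axis. The bowl's rim is 85 mm above the bench, outer rim radius 85 mm, wall 4 mm, narrowing to radius 62 mm at the bottom; the bowl's inner floor is 30 mm above the bench
- mat: flat black rubber mat, fixed, 190 (x) x 110 (y) x 4 mm, origin under its centre on the bench; the cup stands on it at the start
- cup: aluminium sheet pouring cup, about 160 g, 70 mm high; origin under the middle of its 64 x 66 mm floor, z up. x points to the pouring lip: front wall slopes from 30 mm ahead at the floor to 80 mm ahead at the rim; back wall 34 mm behind, sides 33 mm out, 4 mm walls. Flat black handle, 14 mm thick (y), juts from the back: 34 to 90 mm behind the origin, 32 to 72 mm up; grip it 65 mm behind
- cup_lip (a point): middle of the cup's pouring lip: 80 mm ahead of the cup's origin, 70 mm up
- bush1: black plastic bushing, a cylinder 22 mm across and 22 mm long, 18 g, starts in the cup; origin at its middle, z along its axis
- bush2: black plastic bushing, a cylinder 22 mm across and 22 mm long, 18 g, starts in the cup; origin at its middle, z along its axis
- bush3: black plastic bushing, a cylinder 22 mm across and 22 mm long, 18 g, starts in the cup; origin at its middle, z along its axis
- bush4: black plastic bushing, a cylinder 22 mm across and 22 mm long, 18 g, starts in the cup; origin at its middle, z along its axis
- bush5: black plastic bushing, a cylinder 22 mm across and 22 mm long, 18 g, starts in the cup; origin at its middle, z along its axis. May be absent
- bush6: black plastic bushing, a cylinder 22 mm across and 22 mm long, 18 g, starts in the cup; origin at its middle, z along its axis. May be absent
- bush7: black plastic bushing, a cylinder 22 mm across and 22 mm long, 18 g, starts in the cup; origin at its middle, z along its axis. May be absent
- bush8: black plastic bushing, a cylinder 22 mm across and 22 mm long, 18 g, starts in the cup; origin at its middle, z along its axis. May be absent
- peg1_mid (a point): middle of the length of the +y peg of a fixed plywood rack, on the peg's axis; axes as the rack's, z up. Round steel peg 12 mm thick, 80 mm long, jutting from the upright board towards -x, rising 12 degrees to its free end; it leaves the rack's board 160 mm above the bench. Board on two posts, 220 mm wide (y), 140 to 185 mm up, its face 39 mm from here along +x; pegs 130 mm apart
- peg2_mid (a point): middle of the length of the -y peg of a fixed plywood rack, on the peg's axis; axes as the rack's, z up. Round steel peg 12 mm thick, 80 mm long, jutting from the upright board towards -x, rising 12 degrees to its free end; it leaves the rack's board 160 mm above the bench. Board on two posts, 220 mm wide (y), 140 to 185 mm up, its face 39 mm from here along +x; pegs 130 mm apart
- bracket1: aluminium bracket like an upside-down T, 200 g, standing on its foot (64 x 60 x 12 mm); its upright plate is 50 mm wide (y), 10 mm thick (x) and reaches 108 mm up, with a rectangular eye through it along x, 28 mm wide and 32 mm high, from 66 to 98 mm up; origin at the centre of the eye, 82 mm above the underside, z up. May be absent
- bracket2: aluminium bracket like an upside-down T, 200 g, standing on its foot (64 x 60 x 12 mm); its upright plate is 50 mm wide (y), 10 mm thick (x) and reaches 108 mm up, with a rectangular eye through it along x, 28 mm wide and 32 mm high, from 66 to 98 mm up; origin at the centre of the eye, 82 mm above the underside, z up. May be absent
- grease: small closed can, 44 mm across, 55 mm high, a bystander to be left alone
- screwdriver: screwdriver lying flat, a bystander to be left alone

How it is judged:
On the way:
1. the cup is tipped well over above the feeder bowl to pour (angle between cup's own z axis and vertical above 0.9 rad and horizontal distance between cup_lip and feeder below 0.085 m and height (world z) of cup_lip above 0.05 m), for 0.2 s.
At the end, for the whole second after the job is handed in: All bushings in the bowl, within 75 mm of its axis; cup upright (7 deg) within 45 mm of the mat centre; castings flat (17 deg, either way up) in the tote, middle within 130 x 80 mm of its centre, below 50 mm; each bracket on its own peg, eye within 45 mm of peg middle, off the bench; all at rest (horizontal distance between each of bush1, bush2, bush3, bush4, bush5, bush6, bush7, bush8 and feeder below 0.075 m and height (world z) of bush1 between 0.03 and 0.085 m and linear speed of each of bush1, bush2, bush3, bush4, bush5, bush6, bush7, bush8, casting1, casting2, cup below 0.05 m/s and height (world z) of bush2 between 0.03 and 0.085 m and height (world z) of bush3 between 0.03 and 0.085 m and height (world z) of bush4 between 0.03 and 0.085 m and height (world z) of bush5 between 0.03 and 0.085 m and height (world z) of bush6 between 0.03 and 0.085 m and height (world z) of bush7 between 0.03 and 0.085 m and height (world z) of bush8 between 0.03 and 0.085 m and x of casting1 in the frame of tote_in between -0.13 and 0.13 m and y of casting1 in the frame of tote_in between -0.08 and 0.08 m and height (world z) of each of casting1, casting2 below 0.05 m and (angle between casting1's own z axis and vertical below 0.3 rad or angle between casting1's own z axis and vertical above 2.84 rad) and x of casting2 in the frame of tote_in between -0.13 and 0.13 m and y of casting2 in the frame of tote_in between -0.08 and 0.08 m and (angle between casting2's own z axis and vertical below 0.3 rad or angle between casting2's own z axis and vertical above 2.84 rad) and (((distance between bracket1 and peg1_mid below 0.045 m and height (world z) of bracket1 above 0.12 m and linear speed of bracket1 below 0.05 m/s) and (distance between bracket2 and peg2_mid below 0.045 m and height (world z) of bracket2 above 0.12 m and linear speed of bracket2 below 0.05 m/s)) or ((distance between bracket1 and peg2_mid below 0.045 m and height (world z) of bracket1 above 0.12 m and linear speed of bracket1 below 0.05 m/s) and (distance between bracket2 and peg1_mid below 0.045 m and height (world z) of bracket2 above 0.12 m and linear speed of bracket2 below 0.05 m/s))) and horizontal distance between cup and mat below 0.045 m and angle between cup's own z axis and vertical below 0.12 rad and height (world z) of cup below 0.014 m); the robot touches nothing.
It fails at once if the grease is moved by more than 4 cm (distance of grease from where it was at the start of the episode above 0.04 m).
It fails at once if the screwdriver is moved by more than 4 cm (distance of screwdriver from where it was at the start of the episode above 0.04 m).
Of casting1, casting2 only 1 to 2 are there at a start; the rules pass over those that are not, and their reading is None.
Of bush5, bush6, bush7, bush8 only 1 to 4 are there at a start; the rules pass over those that are not, and their reading is None.
Of bracket1, bracket2 only 1 to 2 are there at a start; the rules pass over those that are not, and their reading is None.
At some moment in a run one of casting1, casting2 may be knocked a few centimetres aside while the robot is not near it.
It also fails if it takes over 192 s, if anything falls off the work surface, if the arm or the gripper's body presses on something with over 40 N, if the wrist force passes 120 N, or if a joint passes its speed limit or range.

## Robot

A 6-joint arm with a two-finger parallel gripper is mounted at the origin on the work surface. World frame = base frame: x ahead of the robot, y to its left, z up, the work surface at z = 0. Lengths are in m, angles in rad, forces in N, time in s.
With the tool pointing down it reaches from about 0.425 to 0.95 m from the base axis. Payload 3.5 kg.
Tool frame: the origin (TCP) lies midway between the tips of the shut fingers; the grasp point (between the pads) lies 19 mm behind it; z points along the fingers, y is the line along which they close (so a half turn about z gives the same grasp; the last joint's range is limited). The gripper opens to 85 mm and grips with 20 to 120 N. Pads are 22 mm wide; open, the fingers measure 114 mm over their backs; the gripper's body (76 mm by 85 mm) begins 54 mm behind the grasp point. The pads swing forward as they close: fully open they stand 13 mm farther back than shut.
Start: joints at [1.19, 0.286, 1.577, -0, 1.279, -0.15], TCP at [0.154, 0.657, 0.231] pointing down, gripper open.
Joint ranges: [-2.77, 2.77], [-0.9, 2.22], [0.21, 2.48], [-1.53, 4.67], [0.24, 2.81], [-2.84, 2.84]. Speed limits (rad/s): [2.79, 2.79, 3.14, 3.14, 3.14, 3.14].

## Interface

Orientations are given as a unit quaternion [x, y, z, w].
In Python, from plant import ctrl gives the robot as it stands. The module is installed in compiled form; this text tells all that it offers.
- The arm moves only by the shell command python3 -m inch 'ROWS' [FORCE]. ROWS is JSON, a list of rows, each a list of 5 numbers: the closure, from 0 (fully open) to 1 (shut), then the shift along the tool's x, y, z in m, then the turn about the tool's z in degrees. A call has 1 to 5 rows; each row is the pose to reach, as a shift and turn from the pose commanded when the call began, along the tool's axes at that moment; what a row does not reach only later rows make up. A row lasts 1/12 s, in which the tool goes at most 41.7 mm and 7.16 degrees, less where a joint would pass 70% of its speed; a pose out of reach is approached as far as the arm can. A call with a gripper value outside its range is refused whole. The fingers move at their own pace and stop on an object; FORCE is the grip in N (left out, the last holds). Time passes only in rows, so rows that repeat a pose let the fingers close. It gives the time, the measured TCP pose, the force, the opening and the grip force at its end, in the units of the state.
- ctrl.get_state(): the state, without advancing time (a new reading comes with each control period).
- ctrl.read_camera(name): name is "side" or "top" or "wrist"; returns a dict with "pixels" (400x640x3 uint8, red, green, blue), "depth" (400x640 float32, m along the optical axis (not along the pixel's ray), 0 where there is no reading), "fx", "fy", "cx", "cy" (pixels), "xyz" and "rotation" of the camera in the world; the wrist camera has in their place "mount" (4x4, takes a point from camera to tool coordinates, whose origin is the TCP and whose axes are the flange's). Camera axes: x right, y down, z forward; pixel columns grow to the right and rows downward; lengths in m; the calibration is good to about 2 mm. A picture is of the moment at which its call begins: read the wrist's pose just before it.
- ctrl.sign_off(): hands the job in; it is judged then, once.
Trained networks look in a picture, given as the dict that the camera call returned (one of the last four; its "shot" number tells which), for a name from the list of things; names that differ only in an ending like _2 or _b are one class to them, and where a whole thing is asked for, a point or a joint stands for the part that bears it (a point fixed in the world has none). Each returns a list of dicts, best first, with "score" (0 to 1); they miss things now and then, are a little off and sometimes report something else, mostly with a low value. They report only what shows in the picture. A call takes as long as a camera call.
- ctrl.spot_in(query, picture): "at" ([column, row] in pixels, amid what is visible of it).
- ctrl.tip_of(query, picture): "at" ([column, row] in pixels: a listed point, or the origin of a listed thing).
The state is a dict: "time": time; "qpos": joint angles; "dq": joint speeds; "joint_efforts": joint torques, N m; "eef_pos": TCP position; "tcp_rot": TCP orientation; "contact_force": force on the tool from outside, world axes, zero at the start; "wrist_torque": the same for the moment, N m; "opening": opening from 0.0 (shut) to 1.0 (fully open); "finger_force": force on a finger pad.
Only numpy, scipy, OpenCV 4.12 (cv2) and the standard library are available. Lean on these libraries where they do the work, as an engineer would, in place of code of your own. Each camera call takes 0.05 s, during which the arm holds its last target. There are 200 camera calls.

## Working session

There is one attempt and no reset: what is moved stays moved. The work goes in short steps, Python scripts to look and compute and a shell command to move; the robot and the scene stay as the last step left them, time stands still between calls to the robot, and variables do not carry over. Pictures are saved under pics/ and viewed, at most 14 in all, crops included, and the job is handed in when it is done.

```bash
mkdir -p pics; ls
cat > h.py <<'E'
import numpy as np, cv2
from plant import ctrl
from scipy.spatial.transform import Rotation as R
def cam(name):
    s=ctrl.get_state(); p=ctrl.read_camera(name)
    if name=="wrist":
        T=np.eye(4);T[:3,:3]=R.from_quat(s["tcp_rot"]).as_matrix();T[:3,3]=s["eef_pos"]
        p["T"]=T@np.array(p["mount"])
    else:
        T=np.eye(4);r=np.array(p["rotation"]);T[:3,:3]=r if r.shape==(3,3) else R.from_quat(r).as_matrix();T[:3,3]=p["xyz"];p["T"]=T
    return p
def cloud(p):
    d=p["depth"];v,u=np.indices(d.shape)
    P=np.stack([(u-p["cx"])/p["fx"]*d,(v-p["cy"])/p["fy"]*d,d],-1)@p["T"][:3,:3].T+p["T"][:3,3]
    P[d==0]=np.nan; return P
def ray(p,at,z):
    "intersection of the pixel's ray with the plane at height z"
    r=p["T"][:3,:3]@np.array([(at[0]-p["cx"])/p["fx"],(at[1]-p["cy"])/p["fy"],1]);o=p["T"][:3,3]
    return o+r*(z-o[2])/r[2]
def save(p,n,box=None,s=1):
    im=p["pixels"][...,::-1]
    if box: im=im[box[1]:box[3],box[0]:box[2]]
    cv2.imwrite("pics/"+n,cv2.resize(im,None,fx=s,fy=s,interpolation=cv2.INTER_CUBIC))
E
python3 - <<'E'
from h import *
np.set_printoptions(precision=3,suppress=True)
s=ctrl.get_state();print(s)
for n in("top","side"):
    p=cam(n);save(p,n+"0.png");C=cloud(p);print(n,p["T"])
    for q in"bed casting1 feeder mat cup cup_lip peg1_mid bracket1 grease screwdriver tote_in bush1".split():
        for r in ctrl.spot_in(q,p)[:3]:
            u,v=map(int,r["at"]);print(" spot",q,round(r["score"],2),u,v,C[v,u])
        for r in ctrl.tip_of(q,p)[:3]:
            u,v=map(int,r["at"]);print(" tip ",q,round(r["score"],2),u,v,C[v,u])
E
```

```text
pics
{'time': 0.0, 'qpos': array([ 1.19 ,  0.287,  1.578,  0.   ,  1.279, -0.15 ]), 'dq': array([-0.   ,  0.   , -0.001, -0.001,  0.   , -0.   ]), 'joint_efforts': array([  0.001, -40.599, -29.263,  -0.   ,   0.006,  -0.   ]), 'eef_pos': array([0.154, 0.657, 0.23 ]), 'tcp_rot': array([ 0.115,  0.993, -0.001, -0.   ]), 'contact_force': array([0.902, 0.03 , 0.19 ]), 'wrist_torque': array([0.04 , 0.03 , 0.025]), 'finger_force': 0.0, 'opening': 0.9995706032609294}
top [[-0.018 -0.984  0.176  0.348]
 [-1.     0.016 -0.012 -0.036]
 [ 0.01  -0.176 -0.984  1.271]
 [ 0.     0.     0.     1.   ]]
 spot bed 0.76 183 222 [0.521 0.358 0.006]
 tip  bed 0.74 239 221 [0.516 0.187 0.046]
 spot casting1 0.75 239 183 [0.616 0.182 0.087]
 spot casting1 0.65 238 242 [0.452 0.181 0.092]
 tip  casting1 0.79 238 241 [0.455 0.182 0.088]
 tip  casting1 0.64 241 188 [0.601 0.175 0.093]
 tip  casting1 0.37 348 160 [ 0.683 -0.124  0.071]
 spot feeder 0.93 314 237 [ 0.468 -0.024  0.033]
 spot feeder 0.45 439 240 [ 0.448 -0.361  0.101]
 spot feeder 0.26 384 236 [ 0.46  -0.212  0.111]
 tip  feeder 0.96 315 237 [ 0.
[... 2834 characters left out ...]
.169  0.053]
 spot grease 0.4 403 287 [ 0.672 -0.375  0.166]
 tip  grease 0.51 337 262 [ 0.565 -0.182  0.034]
 spot screwdriver 0.63 375 386 [ 0.552 -0.54   0.023]
 tip  screwdriver 0.63 374 377 [ 0.558 -0.517  0.018]
 tip  screwdriver 0.53 334 263 [ 0.557 -0.18   0.028]
 tip  screwdriver 0.35 389 289 [ 0.634 -0.376  0.176]
 spot tote_in 0.76 281 143 [0.526 0.365 0.002]
 tip  tote_in 0.73 273 134 [0.509 0.418 0.002]
 tip  tote_in 0.73 346 222 [ 0.623 -0.079  0.069]
 spot bush1 0.53 354 223 [nan nan nan]
 spot bush1 0.36 358 227 [ 0.666 -0.07   0.018]
 tip  bush1 0.63 351 224 [ 0.651 -0.049  0.011]
 tip  bush1 0.48 356 227 [ 0.66  -0.07   0.021]
 tip  bush1 0.36 343 224 [ 0.618 -0.069  0.049]
```

Run:
```python
import cv2
a=cv2.imread("pics/top0.png");cv2.imwrite("pics/t1.png",cv2.resize(a[110:300,110:530],None,fx=1.9,fy=1.9,interpolation=cv2.INTER_CUBIC))
a=cv2.imread("pics/side0.png");cv2.imwrite("pics/s1.png",cv2.resize(a[90:400,230:450],None,fx=1.9,fy=1.9,interpolation=cv2.INTER_CUBIC))
```

```text
(no output)
```

View pics/t1.png

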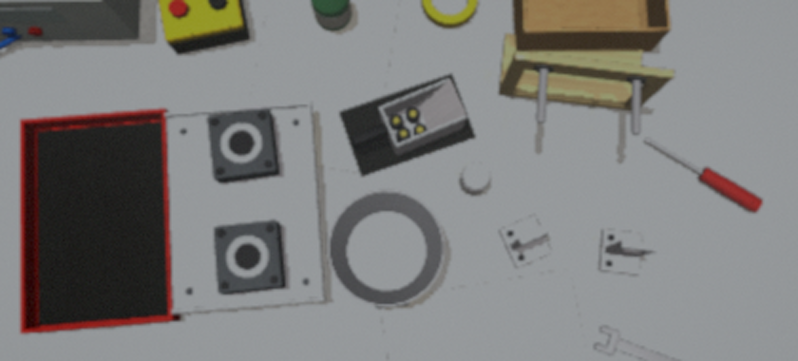

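View pics/s1.png

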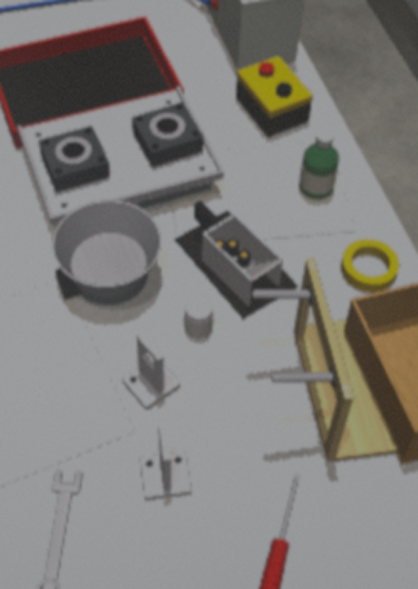

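```bash
cat > m.py <<'E'
from h import *
np.set_printoptions(precision=3,suppress=True)
def rect(C,x0,x1,y0,y1,z0,z1,lab):
    m=(C[...,0]>x0)&(C[...,0]<x1)&(C[...,1]>y0)&(C[...,1]<y1)&(C[...,2]>z0)&(C[...,2]<z1)
    P=C[m]
    if len(P)<5: print(lab,"few",len(P));return
    r=cv2.minAreaRect((P[:,:2]*1000).astype(np.float32))
    print(lab,len(P),"mean",P.mean(0),"c",np.array(r[0]),"size",np.array(r[1]),"ang",round(r[2],1),"z",P[:,2].min(),P[:,2].max())
    return P
E
python3 - <<'E'
from m import *
for n in("top","side"):
    p=cam(n);C=cloud(p);print(n)
    rect(C,.54,.72,.08,.28,.08,.1,"castA")
    rect(C,.36,.54,.08,.28,.08,.1,"castB")
    rect(C,.3,.72,.05,.295,.04,.058,"bed")
    rect(C,.36,.56,-.15,.07,.075,.095,"rim")
    rect(C,.55,.76,-.16,-.03,.06,.085,"cuprim")
    rect(C,.5,.76,-.03,.06,.06,.09,"handle")
    rect(C,.5,.8,-.16,.1,.002,.007,"mat")
    rect(C,.40,.53,-.29,-.16,.09,.12,"br1top")
    rect(C,.40,.53,-.29,-.16,.009,.02,"br1foot")
    rect(C,.38,.53,-.44,-.31,.09,.12,"br2top")
    rect(C,.38,.53,-.44,-.31,.009,.02,"br2foot")
    rect(C,.58,.69,-.28,-.20,.13,.19,"peg1")
    rect(C,.58,.69,-.42,-.33,.13,.19,"peg2")
    rect(C,.6,.85,-.5,-.15,.14,.2,"board")
    rect(C,.52,.6,-.2,-.12,.045,.065,"can")
E
```

```text
top
castA 1142 mean [0.61  0.185 0.091] c [611.229 185.97 ] size [96.849 92.327] ang 7.1 z 0.08015443143574585 0.09964311825093586
castB 1219 mean [0.446 0.174 0.091] c [446.183 174.236] size [95.964 92.424] ang 5.4 z 0.08008294263868021 0.0991247989050359
bed 5432 mean [0.516 0.189 0.051] c [520.896 190.889] size [310.835 225.903] ang 3.8 z 0.04019560697749425 0.057997219100403896
rim 547 mean [ 0.459 -0.022  0.083] c [456.979 -23.183] size [166.595 166.087] ang 88.8 z 0.075020041244245 0.09242315205938811
cuprim 319 mean [ 0.661 -0.098  0.071] c [624.964 -89.765] size [156.951 114.445] ang 7.5 z 0.060013549250009346 0.08086514480141438
handle 328 mean [0.573 0.002 0.075] c [583.161  -3.586] size [ 68.416 181.189] ang 79.6 z 0.06082955171175719 0.08987227381957585
mat 2618 mean [ 0.668 -0.023  0.004] c [650.123 -30.48 ] size [299.486 259.124] ang 0.2 z 0.002001955958979673 0.006981062148591288
br1top 76 mean [ 0.468 -0.233  0.108] c [ 468.558 -234.452] size [10.012 50.936] ang 22.7 z 0.09164770644675979 0.1155490608308336
br1foot 350 mean [ 0.468 -0.233  0.013] c [ 463.833 -223.228]
[... 2143 characters left out ...]
0.09234084477453397 0.11181764602663691
br2foot 316 mean [ 0.448 -0.383  0.012] c [ 449.375 -381.375] size [60.039 63.842] ang 81.8 z 0.009001819503290598 0.01917329597112083
peg1 141 mean [ 0.652 -0.244  0.171] c [ 652.053 -242.97 ] size [12.618 77.259] ang 80.7 z 0.15790928718373154 0.18248313805096328
peg2 463 mean [ 0.664 -0.377  0.172] c [ 654.017 -385.022] size [100.71   82.132] ang 20.4 z 0.1322406406674108 0.18879751630805375
board 987 mean [ 0.675 -0.32   0.173] c [ 652.138 -307.617] size [222.899  94.442] ang 82.5 z 0.14022502700980977 0.18949462700509878
can 157 mean [ 0.563 -0.161  0.053] c [ 563.499 -160.396] size [42.469 41.102] ang 21.5 z 0.0450678820027719 0.05946588448098278
```

```bash
cat >> h.py <<'E'
def go(x,y,z,ty=None):
    "prints the tool-frame shift (m) and turn (deg) to bring the TCP to x,y,z with tool y at world angle ty (deg, mod 180)"
    s=ctrl.get_state();M=R.from_quat(s["tcp_rot"]).as_matrix()
    d=M.T@(np.array([x,y,z])-s["eef_pos"]);a=np.degrees(np.arctan2(M[1,1],M[0,1]))
    t=0 if ty is None else (a-ty+90)%180-90
    print("shift",d.round(4),"turn",round(t,1),"| t",round(s["time"],2),"tcp",s["eef_pos"].round(4),"ydir",round(a,1),"q",s["qpos"].round(2),"open",round(s["opening"],3))
E
python3 - <<'E'
from m import *
p=cam("top");im=p["pixels"].astype(int)
print((np.array(ctrl.read_camera("wrist")["mount"])))
go(.64,-.03,.30,23)
C=cloud(p)
m=(im.max(2)<60)&(C[...,0]>.5)&(C[...,0]<.8)&(C[...,1]>-.18)&(C[...,1]<.08)
m=cv2.morphologyEx(m.astype(np.uint8),cv2.MORPH_OPEN,np.ones((3,3)))
n,l,st,ce=cv2.connectedComponentsWithStats(m)
for i in range(1,n):
    if st[i,4]>40:
        v,u=np.nonzero(l==i);Q=np.array([ray(p,(a,b),.004)[:2] for a,b in zip(u,v)])*1000
        print(st[i,4],cv2.minAreaRect(Q.astype(np.float32)))
E
```

```text
[[-0.001 -0.958 -0.287  0.073]
 [ 1.    -0.001  0.001 -0.   ]
 [-0.001 -0.287  0.958 -0.142]
 [ 0.     0.     0.     1.   ]]
shift [-0.63  -0.558 -0.069] turn 53.8 | t 2.7 tcp [0.154 0.657 0.231] ydir 76.8 q [ 1.19  0.29  1.58  0.    1.28 -0.15] open 1.003
742 ((643.626953125, -20.703163146972656), (104.22614288330078, 109.92315673828125), 17.853832244873047)
141 ((631.9083251953125, -124.24893188476562), (24.101642608642578, 73.45852661132812), 28.621723175048828)
```

```bash
A='[[0,-0.157,-0.139,-0.017,0],[0,-0.157,-0.139,-0.017,0],[0,-0.157,-0.139,-0.017,0],[0,-0.157,-0.139,-0.017,0],[0,-0.157,-0.139,-0.017,0]]'
python3 -m inch '[[0,-0.157,-0.139,-0.017,0],[0,-0.157,-0.139,-0.017,0],[0,-0.157,-0.139,-0.017,0],[0,-0.157,-0.139,-0.017,0],[0,-0.157,-0.139,-0.017,0]]'
python3 -m inch '[[0,-0.157,-0.139,-0.017,0],[0,-0.157,-0.139,-0.017,0],[0,-0.157,-0.139,-0.017,0],[0,-0.157,-0.139,-0.017,0],[0,-0.157,-0.139,-0.017,0]]'
python3 -m inch '[[0,-0.157,-0.139,-0.017,0],[0,-0.157,-0.139,-0.017,0],[0,-0.157,-0.139,-0.017,0],[0,-0.157,-0.139,-0.017,0],[0,-0.157,-0.139,-0.017,0]]'
python3 -m inch '[[0,-0.157,-0.139,-0.017,0],[0,-0.157,-0.139,-0.017,0],[0,-0.157,-0.139,-0.017,0],[0,-0.157,-0.139,-0.017,0],[0,-0.157,-0.139,-0.017,0]]'
python3 -m inch '[[0,0,0,0,27],[0,0,0,0,27],[0,0,0,0,27],[0,0,0,0,27],[0,0,0,0,27]]'
python3 -m inch '[[0,0,0,0,27],[0,0,0,0,27],[0,0,0,0,27],[0,0,0,0,27],[0,0,0,0,27]]'
python3 - <<'E'
from m import *
go(.64,-.03,.30,23)
p=cam("wrist");save(p,"w1.png");C=cloud(p)
for q in"cup cup_lip mat bush1".split():
    for r in ctrl.tip_of(q,p)[:8]:
        u,v=map(int,r["at"]);print(" tip ",q,round(r["score"],2),u,v,C[v,u])
E
```

```text
time: 3.12
eef_pos: [0.2748, 0.486, 0.2484]
tcp_rot: [0.115, 0.993, 0.0, 0.0]
contact_force: [1.6, 0.6, 1.1]
opening: 0.998
finger_force: 0.0
time: 3.53
eef_pos: [0.3948, 0.3162, 0.2656]
tcp_rot: [0.115, 0.993, 0.0, 0.0]
contact_force: [1.0, 0.7, 0.4]
opening: 1.0
finger_force: 0.0
time: 3.95
eef_pos: [0.5148, 0.1465, 0.2824]
tcp_rot: [0.115, 0.993, 0.0, 0.0]
contact_force: [0.2, -0.0, -0.4]
opening: 0.999
finger_force: 0.0
time: 4.37
eef_pos: [0.6347, -0.0231, 0.299]
tcp_rot: [0.115, 0.993, 0.0, 0.0]
contact_force: [1.0, 0.8, 0.0]
opening: 1.001
finger_force: 0.0
time: 4.78
eef_pos: [0.6339, -0.0214, 0.2986]
tcp_rot: [0.345, 0.939, 0.0, -0.0]
contact_force: [-0.2, 0.2, -0.1]
opening: 0.997
finger_force: 0.0
time: 5.2
eef_pos: [0.6338, -0.021, 0.2987]
tcp_rot: [0.553, 0.833, 0.0, 0.0]
contact_force: [0.3, -0.6, -0.2]
opening: 1.002
finger_force: 0.0
shift [-0.011  0.002 -0.001] turn -0.2 | t 5.2 tcp [ 0.634 -0.021  0.299] ydir 22.8 q [-0.19  0.15  1.61 -0.    1.38 -0.59] open 1.002
 tip  cup 0.82 320 193 [ 0.651 -0.058  0.008]
 tip  cup_lip 0.89 318 254 [ 0.677 -0.129  0.073]
 tip  bush1 0.68 327 200 [ 0.663 -0.059  0.03 ]
 tip  bush1 0.62 307 200 [ 0.634 -0.071  0.03 ]
 tip  bush1 0.56 307 188 [ 0.626 -0.048  0.052]
 tip  bush1 0.48 328 187 [ 0.656 -0.04   0.03 ]
```

View pics/w1.png

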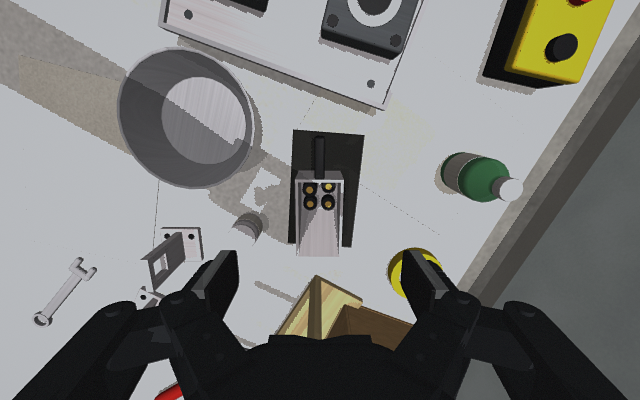

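Run:
```python
from m import *
p=cam("wrist");C=cloud(p);im=p["pixels"].astype(int)
dark=im.max(2)<70
z=C[...,2]
def rr(m,lab):
    m=cv2.morphologyEx(m.astype(np.uint8),cv2.MORPH_OPEN,np.ones((3,3)));n,l,st,_=cv2.connectedComponentsWithStats(m)
    i=1+np.argmax(st[1:,4]);P=C[l==i];r=cv2.minAreaRect((P[:,:2]*1000).astype(np.float32));print(lab,len(P),r,np.median(P[:,2]))
reg=np.zeros_like(dark);reg[120:262,280:370]=1
rr(reg&dark&(z>.062)&(z<.08),"handle")
rr(reg&(z<.016)&(z>-.006)&dark,"mat")
rr(reg&(z>.055),"cup+handle")
rr(reg&~dark&(z>.06)&(z<.08),"rim")
```

```text
handle 428 ((624.0524291992188, 0.8941822052001953), (13.482892990112305, 53.83637237548828), 23.056800842285156) 0.07527560348200515
mat 3702 ((655.3529052734375, -55.07478332519531), (109.28622436523438, 188.50401306152344), 18.381046295166016) 0.003565701101768126
cup+handle 1691 ((646.8023681640625, -53.04618835449219), (65.8055419921875, 171.9421844482422), 22.344768524169922) 0.07281902547126545
rim 1060 ((657.3748168945312, -78.76728820800781), (65.8055419921875, 116.32376861572266), 22.344768524169922) 0.07231536440293362
```

```bash
python3 -m inch '[[0,0.025,0,0.16,0],[0,0.025,0,0.16,0],[0,0.025,0,0.16,0],[0,0.025,0,0.16,0],[0,0.025,0,0.16,0]]' >/dev/null
python3 -m inch '[[0,0,0,0.05,0],[0,0,0,0.08,0],[0,0,0,0.102,0],[0,0,0,0.102,0],[0,0,0,0.102,0]]'
python3 -c "
from h import *
go(.6238,.0023,.037,22.6)"
```

```text
time: 6.33
eef_pos: [0.6248, 0.0016, 0.0375]
tcp_rot: [0.553, 0.833, -0.0, -0.0]
contact_force: [0.8, 0.2, 1.1]
opening: 1.0
finger_force: 0.0
shift [ 0.001  -0.0006  0.0005] turn 0.2 | t 6.33 tcp [0.6248 0.0016 0.0375] ydir 22.8 q [-0.16  0.4   1.82 -0.    0.92 -0.56] open 1.0
```

```bash
python3 -m inch '[[1,0,0,0,0],[1,0,0,0,0],[1,0,0,0,0],[1,0,0,0,0],[1,0,0,0,0]]' 110
python3 -m inch '[[1,0,0,0,0],[1,0,0,0,0],[1,0,0,0,0],[1,0,0,0,0],[1,0,0,0,0]]'
python3 -m inch '[[1,0,0,-0.01,0],[1,0,0,-0.03,0],[1,0,0,-0.05,0],[1,0,0,-0.05,0],[1,0,0,-0.05,0]]'
python3 - <<'E'
from m import *
p=cam("wrist");C=cloud(p);save(p,"w2.png",(240,100,400,330),2)
s=ctrl.get_state();print(s["eef_pos"],s["wrist_torque"],s["contact_force"])
for q in"cup cup_lip".split():
    for r in ctrl.tip_of(q,p)[:3]:
        u,v=map(int,r["at"]);print(" tip ",q,round(r["score"],2),u,v,C[v,u])
E
```

```text
time: 6.75
eef_pos: [0.6249, 0.0018, 0.038]
tcp_rot: [0.554, 0.833, 0.0, 0.001]
contact_force: [0.2, -1.3, 0.3]
opening: 0.297
finger_force: 0.0
time: 7.17
eef_pos: [0.6244, 0.0018, 0.0376]
tcp_rot: [0.554, 0.833, -0.0, 0.0]
contact_force: [-2.3, -0.4, 6.3]
opening: 0.151
finger_force: 107.1
time: 7.58
eef_pos: [0.6247, 0.0019, 0.0874]
tcp_rot: [0.554, 0.833, 0.001, 0.001]
contact_force: [1.1, 0.8, -2.9]
opening: 0.147
finger_force: 107.3
[0.624 0.002 0.086] [0.105 0.114 0.014] [-0.359  0.704 -3.531]
 tip  cup 0.97 321 306 [ 0.628 -0.004  0.125]
 tip  cup_lip 0.34 321 307 [ 0.628 -0.004  0.125]
```

View pics/w2.png

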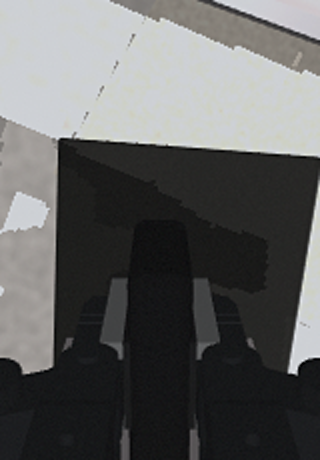

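```bash
python3 -m inch '[[1,0,0,-0.03,0],[1,0,0,-0.06,0],[1,0,0,-0.09,0],[1,0,0,-0.12,0],[1,0,0,-0.138,0]]' >/dev/null
python3 -m inch '[[1,0.013,-0.022,0,6],[1,0.026,-0.044,0,12],[1,0.038,-0.066,0,18],[1,0.051,-0.088,0,24],[1,0.0637,-0.109,0,30]]' >/dev/null
python3 -m inch '[[1,0,0,0,7],[1,0,0,0,14],[1,0,0,0,21],[1,0,0,0,28],[1,0,0,0,33]]' >/dev/null
python3 -m inch '[[1,0,0,0,4.6],[1,0,0,0,4.6],[1,0,0,0,4.6]]'
python3 -c "
from m import *
go(.499,.019,.225,-45)
p=cam('side');C=cloud(p);print(ctrl.tip_of('cup_lip',p)[:1],ctrl.tip_of('cup',p)[:1]);save(p,'s2.png',(200,90,420,300),2.5)"
```

```text
time: 9.23
eef_pos: [0.4985, 0.0185, 0.2233]
tcp_rot: [0.923, 0.385, -0.001, -0.001]
contact_force: [-0.9, 0.1, -2.2]
opening: 0.15
finger_force: 107.9
shift [ 0.001  0.    -0.002] turn 0.3 | t 9.23 tcp [0.498 0.018 0.223] ydir -44.7 q [-0.17 -0.1   2.01  0.    1.24  0.61] open 0.15
[{'at': [267.7, 195.6], 'score': 0.84}] [{'at': [285.4, 192.8], 'score': 0.75}]
```

View pics/s2.png

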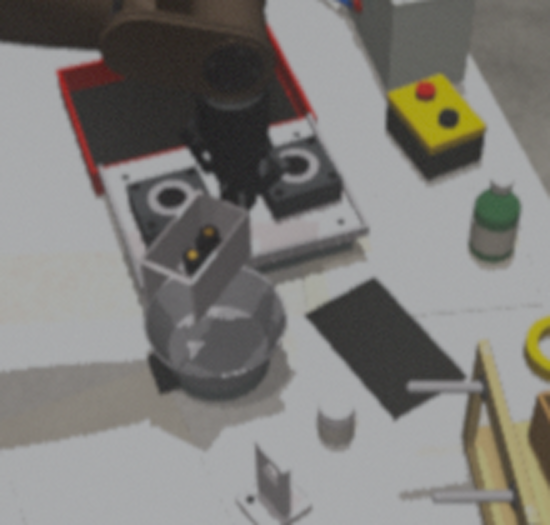

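```bash
python3 -m inch '[[1,0,0,0,0],[1,0,0,0,0],[1,0,0,0,0],[1,0,0,0,0],[1,0,0,0,0]]' 20
python3 -c "
from m import *
s=ctrl.get_state();print(s['wrist_torque'])
p=cam('side');C=cloud(p)
for q in('cup_lip','cup'):
  for r in ctrl.tip_of(q,p)[:1]:
    u,v=map(int,r['at']);print(q,r,C[v,u])"
```

```text
time: 9.8
eef_pos: [0.499, 0.0184, 0.2247]
tcp_rot: [0.923, 0.384, 0.0, 0.0]
contact_force: [0.1, -0.5, -2.9]
opening: 0.151
finger_force: 107.9
[ 0.123 -0.072  0.026]
cup_lip {'at': [263.6, 196.7], 'score': 0.77} [ 0.392 -0.076  0.261]
cup {'at': [285.2, 194.2], 'score': 0.92} [ 0.449 -0.082  0.257]
```

```bash
python3 -m inch '[[1,0,0,0,0],[1,0,0,0,0]]' 20
python3 -m inch '[[0.86,0,0,0,0],[0.86,0,0,0,0],[0.86,0,0,0,0]]' 20
python3 -m inch '[[0.85,0,0,0,0],[0.85,0,0,0,0],[0.85,0,0,0,0]]' 20
python3 -c "
from m import *
s=ctrl.get_state();print(s['wrist_torque'])
p=cam('side');C=cloud(p)
for q in('cup_lip','cup'):
  for r in ctrl.tip_of(q,p)[:1]:
    u,v=map(int,r['at']);print(q,r,C[v,u])"
```

```text
time: 10.12
eef_pos: [0.499, 0.0184, 0.2247]
tcp_rot: [0.923, 0.384, 0.0, -0.0]
contact_force: [-0.2, -0.5, -2.3]
opening: 0.147
finger_force: 107.9
time: 10.37
eef_pos: [0.499, 0.0184, 0.2247]
tcp_rot: [0.923, 0.384, -0.0, -0.0]
contact_force: [-0.3, -0.5, -2.4]
opening: 0.15
finger_force: 107.9
time: 10.62
eef_pos: [0.499, 0.0184, 0.2247]
tcp_rot: [0.923, 0.384, -0.0, 0.0]
contact_force: [-0.1, -0.0, -2.0]
opening: 0.151
finger_force: 77.1
[ 0.1   -0.107  0.023]
cup_lip {'at': [334.9, 263.4], 'score': 0.74} [ 0.557 -0.18   0.028]
cup {'at': [284.9, 196.2], 'score': 0.64} [ 0.446 -0.082  0.25 ]
```

```bash
f(){ grep -E "opening|finger|contact"|tr '\n' ' ';echo; }
python3 -m inch '[[0.85,0,0,0,0],[0.85,0,0,0,0],[0.85,0,0,0,0]]'|f
python3 -m inch '[[0.849,0,0,0,0],[0.849,0,0,0,0],[0.849,0,0,0,0]]'|f
python3 -m inch '[[0.848,0,0,0,0],[0.848,0,0,0,0],[0.848,0,0,0,0]]'|f
python3 -m inch '[[0.847,0,0,0,0],[0.847,0,0,0,0],[0.847,0,0,0,0]]'|f
python3 -c "
from m import *
s=ctrl.get_state();print(s['wrist_torque'])"
```

```text
contact_force: [-0.2, -0.5, -2.5] opening: 0.151 finger_force: 77.2 
contact_force: [0.9, 0.1, -3.3] opening: 0.156 finger_force: 71.6 
contact_force: [-0.9, -0.4, -2.3] opening: 0.152 finger_force: 66.1 
contact_force: [0.3, -0.4, -2.2] opening: 0.158 finger_force: 60.6 
[ 0.149 -0.14   0.017]
```

```bash
f(){ grep -E "opening|finger|contact"|tr '\n' ' ';echo; python3 -c "
from h import *
print(ctrl.get_state()['wrist_torque'].round(3))"; }
python3 -m inch '[[0.842,0,0,0,0],[0.842,0,0,0,0],[0.842,0,0,0,0]]'|f
python3 -m inch '[[0.840,0,0,0,0],[0.840,0,0,0,0],[0.840,0,0,0,0]]'|f
python3 -m inch '[[0.8395,0,0,0,0],[0.8395,0,0,0,0],[0.8395,0,0,0,0]]'|f
python3 -m inch '[[0.839,0,0,0,0],[0.839,0,0,0,0],[0.839,0,0,0,0]]'|f
python3 -c "
from m import *
p=cam('side');C=cloud(p)
for q in('cup_lip','cup'):
  for r in ctrl.tip_of(q,p)[:1]:
    u,v=map(int,r['at']);print(q,r,C[v,u])"
```

```text
contact_force: [-0.1, -0.4, -2.4] opening: 0.16 finger_force: 32.9 
[ 0.107 -0.093 -0.021]
contact_force: [-0.7, -0.6, -2.6] opening: 0.161 finger_force: 21.7 
[ 0.135 -0.124 -0.056]
contact_force: [-0.6, -0.3, -1.8] opening: 0.16 finger_force: 19.0 
[ 0.124 -0.077  0.003]
contact_force: [-0.8, -0.1, -3.2] opening: 0.165 finger_force: 16.1 
[ 0.145 -0.169  0.014]
cup_lip {'at': [269.2, 197.3], 'score': 0.75} [ 0.412 -0.038  0.207]
cup {'at': [286.1, 192.0], 'score': 0.61} [ 0.453 -0.076  0.256]
```

```bash
f(){ grep -E "finger"|tr '\n' ' '; python3 -c "
from h import *
print(ctrl.get_state()['wrist_torque'].round(3),ctrl.get_state()['contact_force'].round(1))"; }
python3 -m inch '[[0.8385,0,0,0,0],[0.8385,0,0,0,0],[0.8385,0,0,0,0]]'|f
python3 -m inch '[[0.838,0,0,0,0],[0.838,0,0,0,0],[0.838,0,0,0,0]]'|f
python3 -m inch '[[0.8378,0,0,0,0],[0.8378,0,0,0,0],[0.8378,0,0,0,0]]'|f
python3 -m inch '[[0.8376,0,0,0,0],[0.8376,0,0,0,0],[0.8376,0,0,0,0]]'|f
python3 -c "
from m import *
p=cam('side');C=cloud(p)
for q in('cup_lip','cup'):
  for r in ctrl.tip_of(q,p)[:1]:
    u,v=map(int,r['at']);print(q,r,C[v,u])"
```

```text
finger_force: 13.3 [ 0.118 -0.137  0.   ] [-0.6 -0.4 -2.4]
finger_force: 10.2 [ 0.073  0.003 -0.053] [ 0.8 -0.  -2.1]
finger_force: 9.1 [ 0.123 -0.023  0.056] [ 0.1  0.3 -2.1]
finger_force: 8.0 [ 0.077 -0.015  0.006] [ 0.9 -0.7 -2.9]
cup_lip {'at': [276.1, 213.5], 'score': 0.64} [ 0.425 -0.047  0.142]
cup {'at': [301.9, 186.6], 'score': 0.91} [ 0.505 -0.025  0.208]
```

```bash
python3 -m inch '[[0.8376,0,0,0,0],[0.8376,0,0,0,0],[0.8376,0,0,0,0]]'|grep -E "finger|contact"; python3 -c "
from m import *
p=cam('side');save(p,'s3.png',(230,120,350,260),4)
for q in('cup_lip','cup'): print(q,ctrl.tip_of(q,p)[:1])"
```

```text
contact_force: [-0.6, -0.1, -2.4]
finger_force: 8.0
cup_lip [{'at': [277.8, 215.5], 'score': 0.79}]
cup [{'at': [298.1, 186.3], 'score': 0.6}]
```

View pics/s3.png

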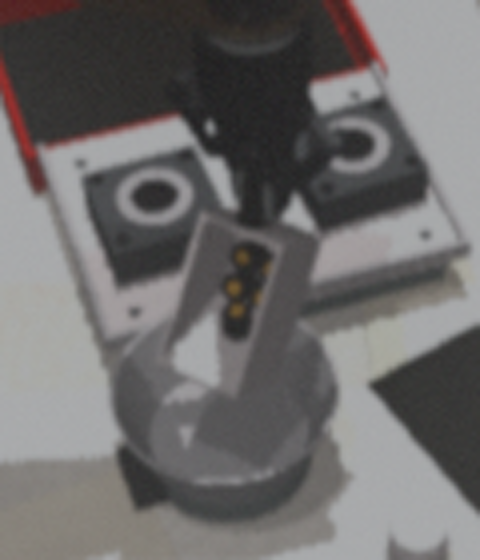

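```bash
f(){ grep -E "finger"|tr '\n' ' '; python3 -c "
from h import *
s=ctrl.get_state();print(s['time'].round(1),s['contact_force'].round(1))
p=cam('side')
for q in('cup_lip','cup'):
  for r in ctrl.tip_of(q,p)[:1]: print('  ',q,r)"; }
python3 -m inch '[[0.8374,0,0,0,0],[0.8374,0,0,0,0],[0.8374,0,0,0,0]]'|f
python3 -m inch '[[0.8372,0,0,0,0],[0.8372,0,0,0,0],[0.8372,0,0,0,0]]'|f
python3 -m inch '[[0.837,0,0,0,0],[0.837,0,0,0,0],[0.837,0,0,0,0]]'|f
python3 -m inch '[[0.8369,0,0,0,0],[0.8369,0,0,0,0],[0.8369,0,0,0,0]]'|f
python3 -c "
from m import *
p=cam('side');save(p,'s4.png',(230,120,350,260),4)"
```

```text
finger_force: 6.9 finger_force: 5.8 finger_force: 4.7 finger_force: 4.2 Traceback (most recent call last):
  File "<string>", line 3, in <module>
    s=ctrl.get_state();print(s['time'].round(1),s['contact_force'].round(1))
                             ^^^^^^^^^^^^^^^
AttributeError: 'float' object has no attribute 'round'
Traceback (most recent call last):
AttributeError: 'float' object has no attribute 'round'
Traceback (most recent call last):
AttributeError: 'float' object has no attribute 'round'
Traceback (most recent call last):
AttributeError: 'float' object has no attribute 'round'
```

View pics/s4.png

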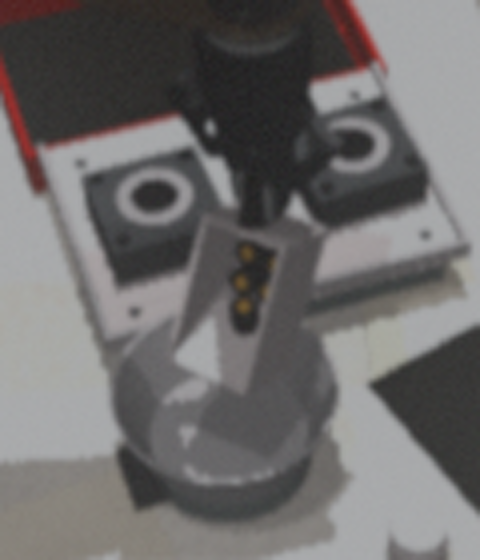

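```bash
python3 -m inch '[[0.846,0,0,0,0],[0.846,0,0,0,0],[0.846,0,0,0,0]]'|grep -E "finger|contact"
python3 -m inch '[[0.846,0.03,0,0,0],[0.846,0,0,0,0],[0.846,0.03,0,0,0],[0.846,0,0,0,0],[0.846,0,0,0,0]]'|grep -E "finger|contact"
python3 -c "
from m import *
s=ctrl.get_state();print(s['time'],s['wrist_torque'].round(3),s['eef_pos'])
p=cam('side');save(p,'s5.png',(230,120,350,260),4)"
```

```text
contact_force: [-0.6, -0.3, -2.2]
finger_force: 20.1
contact_force: [-0.7, 0.2, -3.2]
finger_force: 20.5
16.1833 [-0.014 -0.011  0.025] [0.497 0.018 0.222]
```

View pics/s5.png

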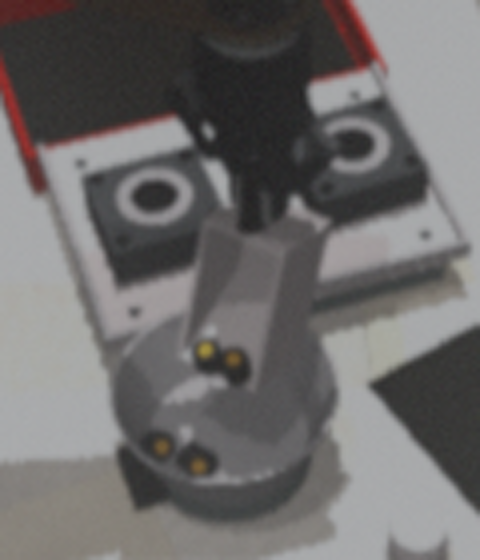

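```bash
python3 -m inch '[[0.846,0,0,0,0],[0.846,0.03,0,0,0],[0.846,0,0,0,0],[0.846,0.03,0,0,0],[0.846,0,0,0,0]]'|grep -E "finger|contact"
python3 -m inch '[[0.846,0,0,0,0],[0.846,0.03,0,0,0],[0.846,0,0,0,0],[0.846,0,0,0,0],[0.846,0,0,0,0]]'|grep -E "finger|contact"
python3 -c "
from m import *
s=ctrl.get_state();print(s['time'],s['wrist_torque'].round(3),s['eef_pos'])
p=cam('side');C=cloud(p)
for f in(ctrl.spot_in,ctrl.tip_of):
  for r in f('bush1',p):
    u,v=map(int,r['at']);print(r,C[v,u])
print(ctrl.tip_of('cup_lip',p)[:1],ctrl.tip_of('cup',p)[:1]);save(p,'s6.png',(230,120,350,260),4)"
```

```text
contact_force: [-0.7, -2.1, -1.4]
finger_force: 20.6
contact_force: [0.8, -0.3, -1.2]
finger_force: 20.5
17.0667 [-0.014  0.    -0.004] [0.499 0.018 0.225]
{'at': [295.3, 216.7], 'score': 0.58} [0.488 0.001 0.046]
{'at': [278.6, 215.5], 'score': 0.47} [0.439 0.018 0.048]
{'at': [279.4, 229.5], 'score': 0.44} [ 0.43  -0.036  0.05 ]
{'at': [300.7, 231.1], 'score': 0.43} [ 0.488 -0.062  0.053]
{'at': [374.2, 384.0], 'score': 0.32} [ 0.552 -0.535  0.022]
{'at': [279.3, 213.4], 'score': 0.64} [0.444 0.025 0.047]
{'at': [278.0, 234.0], 'score': 0.62} [ 0.425 -0.039  0.031]
{'at': [292.5, 213.7], 'score': 0.52} [0.481 0.012 0.05 ]
{'at': [298.4, 230.0], 'score': 0.44} [ 0.484 -0.052  0.046]
{'at': [294.0, 231.5], 'score': 0.41} [ 0.473 -0.047  0.039]
[{'at': [286.6, 210.7], 'score': 0.86}] [{'at': [305.7, 175.8], 'score': 0.56}]
```

View pics/s6.png

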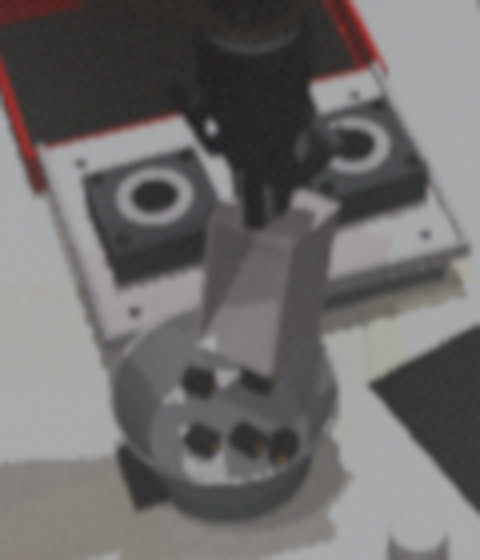

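```bash
python3 -m inch '[[0.846,0,0,-0.01,0],[0.846,0,0,-0.03,0],[0.846,0,0,-0.03,0]]' 60|grep -E "finger|contact"
python3 -m inch '[[0.846,0.003,0.022,0,0],[0.846,0.006,0.044,0,0],[0.846,0.009,0.066,0,0],[0.846,0.012,0.088,0,0],[0.846,0.015,0.108,0,0]]'|grep -E "finger|contact"
python3 -m inch '[[0.846,0.003,0.022,0,0],[0.846,0.006,0.044,0,0],[0.846,0.009,0.066,0,0],[0.846,0.012,0.088,0,0],[0.846,0.016,0.108,0,0]]'|grep -E "finger|contact"
python3 -m inch '[[0.846,0,0,0,-7],[0.846,0,0,0,-14],[0.846,0,0,0,-21],[0.846,0,0,0,-28],[0.846,0,0,0,-35]]'|grep -E "finger|contact"
python3 -m inch '[[0.846,0,0,0,-7],[0.846,0,0,0,-14],[0.846,0,0,0,-21],[0.846,0,0,0,-28],[0.846,0,0,0,-32.3]]'|grep -E "finger|contact"
python3 -c "
from m import *
go(.675,-.112,.120,22.6)
p=cam('side');C=cloud(p);print(ctrl.tip_of('cup_lip',p)[:1],ctrl.tip_of('cup',p)[:1]);save(p,'s7.png',(270,100,470,300),3)
P=C.reshape(-1,3);o=np.array([.675,-.112]);d=np.array([.384,-.923]);e=np.array([.923,.384])
Q=np.c_[(P[:,:2]-o)@d,(P[:,:2]-o)@e,P[:,2]]
for sx in range(-80,120,10):
  m=(abs(Q[:,0]*1000-sx)<5)&(abs(Q[:,1])<.045)&(Q[:,2]>.05)&(Q[:,2]<.27)
  if m.sum()>4: print(sx,m.sum(),Q[m,2].min(),Q[m,2].max())
p=cam('top');C=cloud(p)
for r in ctrl.spot_in('bush1',p):
    u,v=map(int,r['at']);print(r,C[v,u])
"
```

```text
contact_force: [1.2, 0.8, -1.2]
finger_force: 25.7
contact_force: [-0.4, -0.2, -1.9]
finger_force: 25.9
contact_force: [-0.1, 0.2, -2.0]
finger_force: 25.9
contact_force: [-0.4, -0.7, -1.6]
finger_force: 26.0
contact_force: [0.1, 0.7, -2.4]
finger_force: 26.0
shift [-0.     0.001  0.134] turn 0.2 | t 19.23 tcp [ 0.674 -0.112  0.254] ydir 22.8 q [-0.31  0.29  1.53  0.    1.32 -0.71] open 0.162
[{'at': [381.3, 224.3], 'score': 0.94}] [{'at': [361.2, 192.3], 'score': 0.75}]
-50 13 0.22024797664019924 0.2273107046413656
-40 53 0.1952997996268786 0.2319845374307996
-30 64 0.16900860500289672 0.23545172902832445
-20 99 0.1233983084549728 0.23810314179471326
-10 141 0.11840676508946801 0.24170410082437077
0 170 0.11859407133279021 0.2696782281919149
10 242 0.12753275175276224 0.26924368916767516
20 250 0.13003160670699687 0.2638479043461641
30 164 0.1325750419178955 0.2281745916477509
40 141 0.13595154767569517 0.1997124880375396
50 95 0.1331038807259206 0.17225432673359786
100 43 0.05316590360473916 0.1869797891849012
110 62 0.05169315549567077 0.18826745440002868
```

View pics/s7.png

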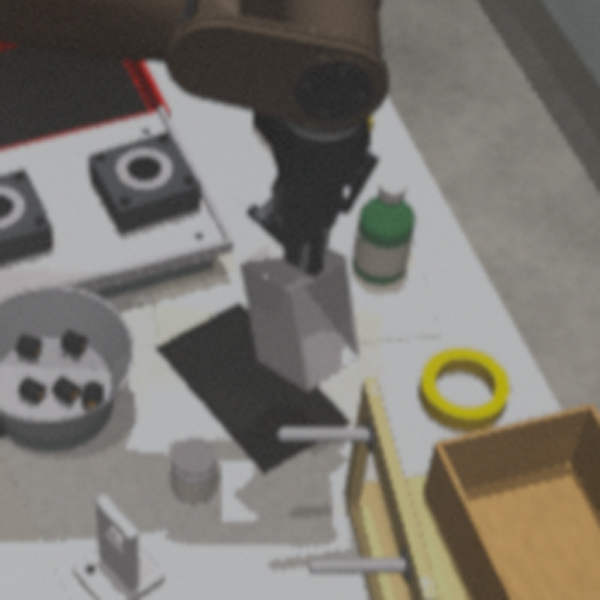

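```bash
python3 -m inch '[[0.846,0.009,0,0.04,0],[0.846,0.009,0,0.08,0],[0.846,0.009,0,0.12,0],[0.846,0.009,0,0.134,0],[0.839,0.009,0,0.134,0]]'
python3 -m inch '[[0.839,0,0,0.004,0],[0.839,0.0136,0,0.013,0],[0.839,0.0241,0,0.0205,0],[0.839,0.035,0,0.0295,0],[0.839,0.035,0,0.0295,0]]'
python3 -c "
from m import *
p=cam('side');C=cloud(p);print(ctrl.tip_of('cup_lip',p)[:1],ctrl.tip_of('cup',p)[:1])
P=C.reshape(-1,3);o=np.array([.652,-.056]);d=np.array([.384,-.923]);e=np.array([.923,.384])
Q=np.c_[(P[:,:2]-o)@d,(P[:,:2]-o)@e,P[:,2]]
for sx in range(-90,150,10):
  m=(abs(Q[:,0]*1000-sx)<5)&(abs(Q[:,1])<.045)&(Q[:,2]>.01)&(Q[:,2]<.27)
  if m.sum()>4: print(sx,m.sum(),Q[m,2].min(),Q[m,2].max())
"
```

```text
time: 19.9
eef_pos: [0.6742, -0.1072, 0.1279]
tcp_rot: [0.556, 0.831, -0.001, 0.006]
contact_force: [-2.0, -3.7, 14.2]
opening: 0.159
finger_force: 36.5
time: 20.32
eef_pos: [0.6724, -0.0805, 0.1258]
tcp_rot: [0.554, 0.832, 0.0, 0.022]
contact_force: [-17.4, -5.4, 79.9]
opening: 0.162
finger_force: 87.7
[{'at': [379.6, 241.1], 'score': 0.71}] [{'at': [355.7, 212.9], 'score': 0.84}]
0 29 0.08823506666573944 0.11148532073812101
10 51 0.010128398405047978 0.26370023999966286
20 115 0.03755652388219999 0.2693609127628749
30 179 0.01608582925847779 0.2696014348762471
40 438 0.01243323094908777 0.2687170294454818
50 284 0.014443012705707137 0.2684940236307034
60 234 0.012095772128382754 0.2695596525527125
70 147 0.013544403861029064 0.26732436784699354
80 116 0.029596432577863707 0.09326504354801579
90 84 0.02709637527577935 0.07783516728430873
100 47 0.025126689109302047 0.05343287791179829
```

```bash
python3 -m inch '[[0.839,0,0,-0.01,0],[0.839,0,0,-0.02,0],[0.839,0,0,-0.04,0],[0.839,0,0,-0.04,0]]'
python3 -c "
from m import *
go(.652,-.056,.1)
p=cam('side');C=cloud(p);print(ctrl.tip_of('cup_lip',p)[:1],ctrl.tip_of('cup',p)[:1]);save(p,'s8.png',(300,120,450,290),3.5)
"
```

```text
time: 20.8
eef_pos: [0.6605, -0.0721, 0.1376]
tcp_rot: [0.556, 0.831, 0.002, 0.005]
contact_force: [1.6, -0.1, -0.0]
opening: 0.163
finger_force: 10.9
shift [ 0.018 -0.002  0.037] turn 0 | t 20.8 tcp [ 0.66  -0.072  0.138] ydir 22.4 q [-0.26  0.34  1.68  0.    1.1  -0.65] open 0.163
[{'at': [375.7, 238.9], 'score': 0.69}] [{'at': [313.0, 326.4], 'score': 0.7}]
```

View pics/s8.png

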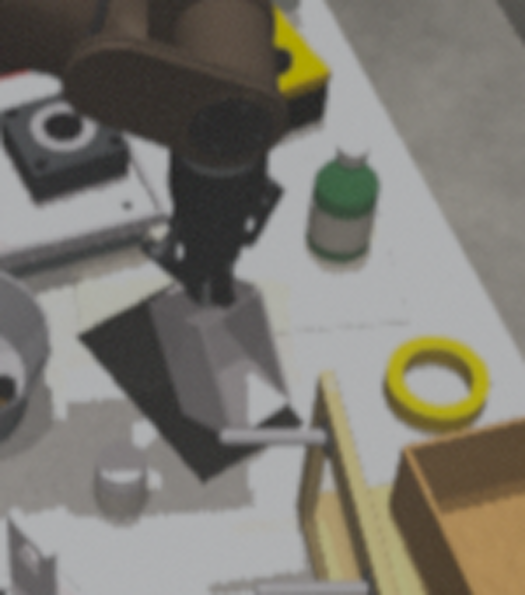

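```bash
python3 -c "
from m import *
s=ctrl.get_state();t=s['eef_pos'];print(t)
p=cam('side');C=cloud(p)
P=C.reshape(-1,3);M=R.from_quat(s['tcp_rot']).as_matrix()
Q=(P-t)@M*1000   # tool coords mm
Q[:,0]*=-1;Q[:,2]=-Q[:,2]-19      # s ahead of the grasp, height above the grasp
for sx in range(-60,150,8):
  m=(abs(Q[:,0]-sx)<4)&(abs(Q[:,1])<28)&(P[:,2]>.008)&(Q[:,2]<30)
  if m.sum()>4: print(sx,m.sum(),Q[m,2].min().round(),Q[m,2].max().round(), 'world z',P[m,2].min().round(3),P[m,2].max().round(3))
"
```

```text
[ 0.657 -0.071  0.13 ]
-28 13 -43.0 -36.0 world z 0.106 0.113
-20 14 -140.0 -33.0 world z 0.009 0.115
-12 11 -89.0 -26.0 world z 0.06 0.122
-4 41 -103.0 30.0 world z 0.046 0.178
4 49 -101.0 27.0 world z 0.048 0.175
12 129 -105.0 30.0 world z 0.044 0.178
20 85 -107.0 27.0 world z 0.042 0.175
28 83 -108.0 4.0 world z 0.041 0.153
36 46 -110.0 -14.0 world z 0.039 0.135
44 36 -111.0 -34.0 world z 0.037 0.115
52 47 -113.0 -47.0 world z 0.035 0.102
60 45 -116.0 -74.0 world z 0.033 0.075
68 49 -114.0 -82.0 world z 0.035 0.066
76 29 -121.0 -101.0 world z 0.028 0.048
140 13 -125.0 23.0 world z 0.024 0.171
148 43 -139.0 28.0 world z 0.01 0.177
```

```bash
f(){ grep -E "eef|finger|contact"|tr '\n' ' ';echo; }
python3 -m inch '[[0.839,-0.022,0,0,0],[0.839,-0.022,0,0.015,0],[0.839,-0.022,0,0.0235,0],[0.839,-0.022,0,0.0235,0],[0.8382,-0.022,0,0.0235,0]]'|f
python3 -m inch '[[0.8382,0.005,0,0.005,0],[0.8382,0.010,0,0.0095,0],[0.8382,0.016,0,0.014,0]]'|f
python3 -m inch '[[0.8382,0.005,0,0.005,0],[0.8382,0.010,0,0.0095,0],[0.8382,0.010,0,0.0095,0]]'|f
python3 -m inch '[[0.8382,0.005,0,0.0013,0],[0.8382,0.010,0,0.0026,0],[0.8382,0.016,0,0.0044,0]]'|f
python3 -c "
from m import *
s=ctrl.get_state();t=s['eef_pos'];print(t)
p=cam('side');C=cloud(p)
P=C.reshape(-1,3);M=R.from_quat(s['tcp_rot']).as_matrix()
Q=(P-t)@M*1000   # tool coords mm
Q[:,0]*=-1;Q[:,2]=-Q[:,2]-19
for sx in range(-60,130,8):
  m=(abs(Q[:,0]-sx)<4)&(abs(Q[:,1])<28)&(P[:,2]>.008)&(Q[:,2]<30)
  if m.sum()>4: print(sx,m.sum(),Q[m,2].min().round(),Q[m,2].max().round(), 'world z',P[m,2].min().round(3),P[m,2].max().round(3))
"
```

```text
eef_pos: [0.6722, -0.1003, 0.1248] contact_force: [-13.1, -11.2, 46.8] finger_force: 57.7 
eef_pos: [0.672, -0.0941, 0.1248] contact_force: [-27.1, -27.0, 93.0] finger_force: 82.4 
eef_pos: [0.6768, -0.0819, 0.1237] contact_force: [-14.3, -12.8, 92.8] finger_force: 106.6 
eef_pos: [0.6715, -0.0658, 0.1215] contact_force: [-25.8, -1.9, 107.9] finger_force: 92.1 
[ 0.672 -0.066  0.122]
-28 8 -37.0 -31.0 world z 0.102 0.108
-20 11 -34.0 -29.0 world z 0.105 0.11
-12 8 -91.0 -26.0 world z 0.05 0.114
-4 36 -101.0 29.0 world z 0.04 0.17
4 48 -100.0 29.0 world z 0.041 0.17
12 107 -105.0 28.0 world z 0.037 0.169
20 94 -106.0 30.0 world z 0.036 0.171
28 109 -104.0 28.0 world z 0.039 0.169
36 106 -110.0 14.0 world z 0.033 0.156
44 62 -109.0 -24.0 world z 0.034 0.119
52 58 -114.0 -52.0 world z 0.03 0.092
60 52 -113.0 -66.0 world z 0.031 0.079
68 57 -116.0 -87.0 world z 0.028 0.058
76 37 -136.0 -94.0 world z 0.009 0.051
```

```bash
f(){ grep -E "eef|finger|contact"|tr '\n' ' ';echo; }
python3 -m inch '[[0.8382,0,0,-0.02,0],[0.8382,0,0,-0.04,0],[0.841,0,0,-0.08,0],[0.846,0,0,-0.12,0],[0.846,0,0,-0.15,0]]' 60|f
python3 -m inch '[[0.846,0,0,0,0],[0.846,0,0,0,0],[0.846,0,0,0,0]]'|f
python3 -c "
from m import *
s=ctrl.get_state();t=s['eef_pos'];print(t)
p=cam('side');C=cloud(p)
P=C.reshape(-1,3);M=R.from_quat(s['tcp_rot']).as_matrix()
Q=(P-t)@M*1000   # tool coords mm
Q[:,0]*=-1;Q[:,2]=-Q[:,2]-19
for sx in range(-60,130,8):
  m=(abs(Q[:,0]-sx)<4)&(abs(Q[:,1])<28)&(P[:,2]>.07)&(Q[:,2]<30)
  if m.sum()>4: print(sx,m.sum(),Q[m,2].min().round(),Q[m,2].max().round(), 'world z',P[m,2].min().round(3),P[m,2].max().round(3))
for n in('top','side'):
  p=cam(n);C=cloud(p)
  for r in ctrl.spot_in('bush1',p):
    u,v=map(int,r['at']);print(n,r,C[v,u])
o=np.array([.655,-.055]);m=(abs(C[...,0]-.655)<.12)&(abs(C[...,1]+.055)<.12)&(C[...,2]>.012)&(C[...,2]<.045)
print(m.sum(),C[m][::10])
save(p,'s9.png',(250,120,450,270),4)
"
```

```text
eef_pos: [0.6494, -0.0527, 0.2305] contact_force: [0.7, -0.1, -1.0] finger_force: 28.1 
eef_pos: [0.6483, -0.0525, 0.2263] contact_force: [0.0, -0.2, -2.7] finger_force: 28.1 
[ 0.648 -0.052  0.226]
-20 12 -39.0 -33.0 world z 0.206 0.212
-12 11 -34.0 30.0 world z 0.211 0.275
-4 26 -83.0 30.0 world z 0.163 0.275
4 50 -96.0 29.0 world z 0.149 0.274
12 98 -97.0 29.0 world z 0.149 0.274
20 77 -99.0 29.0 world z 0.146 0.274
28 93 -103.0 30.0 world z 0.142 0.275
36 102 -103.0 12.0 world z 0.142 0.258
44 44 -104.0 -6.0 world z 0.141 0.24
52 49 -105.0 -27.0 world z 0.14 0.218
60 43 -107.0 -45.0 world z 0.138 0.201
68 49 -109.0 -64.0 world z 0.136 0.181
76 50 -111.0 -75.0 world z 0.134 0.17
84 54 -115.0 -100.0 world z 0.13 0.145
92 8 -108.0 -102.0 world z 0.137 0.143
top {'at': [360.8, 204.5], 'score': 0.61} [ 0.558 -0.156  0.053]
top {'at': [179.4, 217.7], 'score': 0.57} [0.536 0.37  0.007]
side {'at': [277.0, 213.7], 'score': 0.55} [0.438 0.025 0.05 ]
side {'at': [282.5, 232.2], 'score': 0.48} [ 0.437 -0.047  0.047]
side {'at': [292.7, 232.6], 'score': 0.44} [ 0.466 -0.051  0.042]
41 [[ 0.544 -0.151  0.042]
 [ 0.548 -0.17   0.043]
 [ 0.544 -0.173  0.039]
 [ 0.544 -0.172  0.026]
 [ 0.547 -0.173  0.017]]
```

View pics/s9.png

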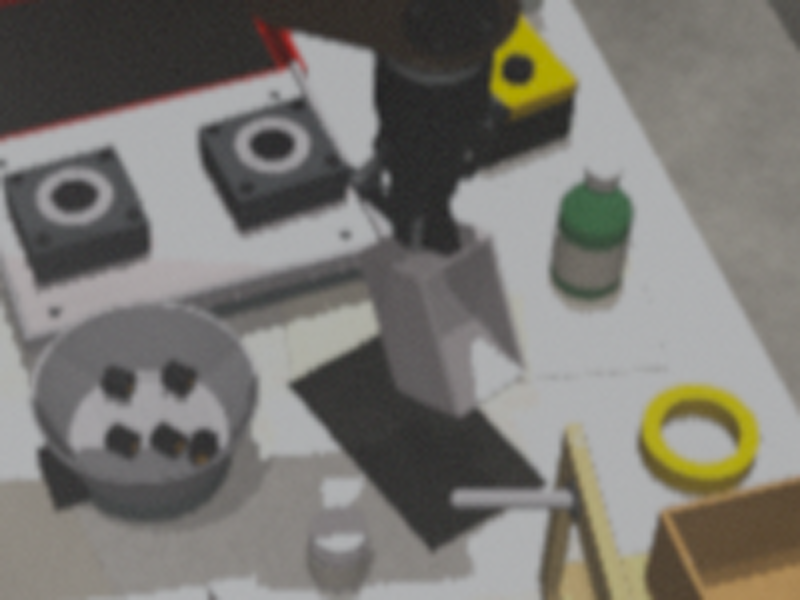

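```bash
python3 -c "
from m import *
s=ctrl.get_state();t=s['eef_pos'];M=R.from_quat(s['tcp_rot']).as_matrix()
for n in('side','top'):
  p=cam(n);C=cloud(p);P=C.reshape(-1,3)
  Q=(P-t)@M*1000;Q[:,0]*=-1;Q[:,2]=-Q[:,2]-19
  print(n)
  for lo,hi in((-60,-42),(-42,-28),(-28,0),(0,28),(28,42),(42,60)):
    print(' band',lo,hi,end=': ')
    for sx in range(-60,130,12):
      m=(abs(Q[:,0]-sx)<6)&(Q[:,1]>lo)&(Q[:,1]<hi)&(P[:,2]>.03)&(Q[:,2]<60)
      if m.sum()>2: print((sx,int(m.sum()),int(Q[m,2].min()),int(Q[m,2].max())),end=' ')
    print()
"
```

```text
side
 band -60 -42: (12, 14, 37, 59) 
 band -42 -28: (-24, 6, -45, -35) (-12, 25, -67, -27) (0, 55, -98, 39) (12, 85, -125, 50) (24, 91, -135, -9) (36, 92, -134, -6) (48, 84, -130, -12) (60, 61, -121, -43) (72, 38, -119, -59) (84, 18, -110, -80) 
 band -28 0: (-24, 9, -40, -33) (-12, 31, -37, 47) (0, 45, -30, 51) (12, 137, -24, 59) (24, 76, -17, 57) (36, 50, -99, 18) (48, 11, -104, -95) (60, 21, -106, -45) (72, 29, -111, -99) (84, 38, -115, -101) 
 band 0 28: (0, 27, -94, 41) (12, 74, -96, 57) (24, 72, -98, 55) (36, 79, -102, 15) (48, 54, -104, -14) (60, 44, -107, -38) (72, 43, -110, -73) (84, 41, -112, -88) 
 band 28 42: (0, 13, -96, 56) (12, 58, -99, 55) (24, 37, -97, -10) (36, 59, -98, -7) (48, 44, -100, -19) (60, 40, -105, -40) (72, 25, -108, -62) (84, 14, -109, -86) 
 band 42 60: (0, 4, 46, 56) (12, 15, 38, 55) 
top
 band -60 -42: 
 band -42 -28: (48, 23, -119, -21) (60, 33, -117, -41) (72, 19, -113, -62) (84, 9, -105, -84) 
 band -28 0: (72, 27, -104, -95) (84, 36, -106, -96) 
 band 0 28: (72, 7, -105, -96) (84, 26, -108, -98) 
 band 28 42: 
 band 42 60:
```

```bash
python3 -c "
from m import *
s=ctrl.get_state();t=s['eef_pos'];M=R.from_quat(s['tcp_rot']).as_matrix()
p=cam('side');C=cloud(p)
Q=(C-t)@M*1000;Q[...,0]*=-1;Q[...,2]=-Q[...,2]-19
print('lip',ctrl.tip_of('cup_lip',p)[:2])
np.set_printoptions(linewidth=200)
for v in range(176,230,3):
  print(v,' '.join('%d,%d,%d'%tuple(Q[v,u]) if C[v,u,2]>.02 else '.' for u in range(338,386,4)))
w=cam('wrist');save(w,'w3.png')
"
```

```text
lip [{'at': [373.8, 218.2], 'score': 0.73}]
176 -156,77,-200 -146,85,-197 . 3,-20,4 11,-13,6 22,-9,13 28,0,11 16,27,-17 . . . .
179 -143,66,-196 -135,76,-196 -23,-9,-38 2,-18,-10 13,-14,-3 21,-7,-1 32,-3,5 26,18,-14 38,21,-6 . . .
182 -131,57,-194 -18,-27,-34 -9,-21,-30 0,-14,-27 12,-12,-17 20,-4,-15 34,-4,-3 35,10,-13 33,28,-27 44,32,-20 . .
185 -129,55,-205 -11,-33,-36 0,-29,-28 13,-27,-18 22,-21,-14 32,-16,-8 39,-8,-7 15,32,-58 33,29,-40 49,28,-25 . .
188 . -11,-33,-49 4,-33,-34 22,-34,-17 36,-33,-5 0,18,-76 3,29,-80 20,27,-63 36,27,-48 48,30,-40 . .
191 . -9,-34,-59 4,-31,-48 22,-34,-30 36,-32,-18 2,16,-84 6,28,-90 20,29,-77 36,28,-62 51,29,-49 . .
194 . . 5,-32,-59 19,-30,-48 34,-29,-34 6,12,-91 13,21,-91 22,28,-88 37,29,-74 53,27,-59 . .
197 . . 5,-31,-73 21,-31,-58 37,-31,-42 49,-29,-33 19,17,-96 25,27,-98 39,28,-85 55,27,-70 67,30,-61 .
200 . . 6,-31,-85 22,-32,-69 38,-32,-54 53,-31,-40 28,9,-94 32,20,-99 43,25,-93 54,29,-85 70,28,-69 .
203 . . 8,-33,-94 24,-33,-79 38,-31,-68 57,-34,-47 34,3,-98 41,13,-99 48,21,-98 56,29,-96 73,27,-79 .
206 . . . 25,-32,-93 42,-33,-75 55,-31,-63 43,-3,-97 49,5,-98 55,16,-101 62,24,-101 75,26,-90 .
209 . . . 24,-31,-108 40,-31,-92 57,-32,-74 50,-10,-98 60,-4,-94 61,10,-104 70,17,-101 74,29,-106 .
212 . . . 27,-32,-118 43,-32,-102 58,-32,-87 70,-28,-78 64,-6,-101 70,2,-103 77,10,-101 81,23,-108 87,32,-109
215 . . . 27,-32,-131 43,-32,-115 58,-31,-101 76,-34,-81 70,-12,-104 79,-5,-100 85,4,-102 87,17,-111 .
218 . . . . 44,-32,-128 62,-34,-108 75,-31,-97 79,-19,-103 83,-8,-108 . . .
221 . . . . . . 76,-31,-109 83,-23,-109 . . . .
224 . . . . . . . . . . . .
227 . . . . . . . . . . . .
```

View pics/w3.png

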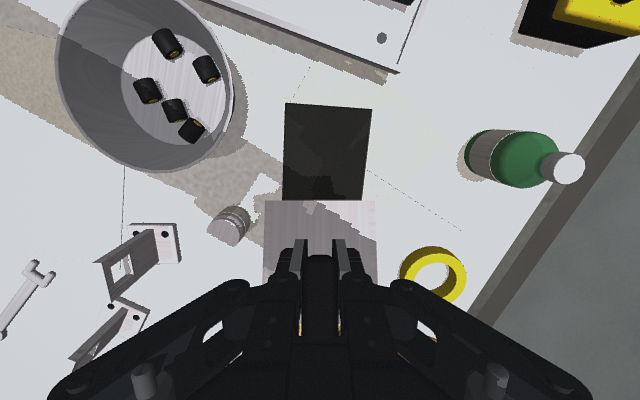

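```bash
f(){ grep -E "eef|finger|contact"|tr '\n' ' ';echo; }
python3 -m inch '[[0.846,0,0,0.03,0],[0.846,0,0,0.06,0],[0.846,0,0,0.09,0],[0.846,0,0,0.1,0],[0.8385,0,0,0.1,0]]'|f
python3 -m inch '[[0.8385,0,0,0,0],[0.8385,-0.009,0,0.0025,0],[0.8385,-0.02,0,0.002,0]]'|f
python3 -m inch '[[0.8385,-0.009,0,0.001,0],[0.8385,-0.0185,0,0.0015,0],[0.8385,-0.0185,0,0.0015,0]]'|f
python3 -m inch '[[0.8385,-0.007,0,0.001,0],[0.8385,-0.0125,0,0.002,0],[0.8385,-0.0125,0,0.002,0]]'|f
cat > prof.py <<'E'
from m import *
def prof():
  s=ctrl.get_state();t=s['eef_pos'];M=R.from_quat(s['tcp_rot']).as_matrix();print(t,s['contact_force'])
  p=cam('side');C=cloud(p)
  Q=(C-t)@M*1000;Q[...,0]*=-1;Q[...,2]=-Q[...,2]-19
  L=Q[(Q[...,1]<-26)&(Q[...,1]>-40)&(C[...,2]>.008)&(Q[...,2]<40)&(abs(Q[...,0])<160)][:,[0,2]]
  h=cv2.convexHull(L.astype(np.float32));r=cv2.minAreaRect(L.astype(np.float32))
  print('left wall',len(L),r);print(cv2.approxPolyDP(h,6,True).reshape(-1,2).round().tolist())
E
python3 -c "
from prof import *
prof()"
```

```text
eef_pos: [0.6473, -0.0522, 0.1259] contact_force: [0.3, 0.9, -2.3] finger_force: 15.4 
eef_pos: [0.6587, -0.0716, 0.1301] contact_force: [-0.0, -0.2, -1.3] finger_force: 15.3 
eef_pos: [0.6655, -0.091, 0.1272] contact_force: [-0.8, -0.5, -2.0] finger_force: 15.3 
eef_pos: [0.6693, -0.1009, 0.124] contact_force: [0.3, 0.7, -2.2] finger_force: 15.3 
[ 0.669 -0.101  0.124] [ 0.279  0.72  -2.172]
left wall 531 ((22.57837677001953, -47.75977325439453), (274.76568603515625, 174.4934844970703), 0.22508974373340607)
[[160.0, 40.0], [-1.0, 33.0], [-114.0, -134.0], [159.0, -131.0]]
```

```bash
f(){ grep -E "eef|finger|contact"|tr '\n' ' ';echo; }
sed -i "s/C\[...,2\]>.008)/C[...,2]>.014)/;s/abs(Q\[...,0\])<160/abs(Q[...,0]-20)<75/" prof.py
python3 -m inch '[[0.8385,0.02,0,0,0],[0.8385,0.04,0,0,0],[0.8385,0.053,0,0,0],[0.8385,0.053,0,0,0]]'|f
python3 -m inch '[[0.8385,0,0,0.003,0],[0.8385,0,0,0.003,0],[0.8385,0,0,0.003,0]]'|f
python3 -m inch '[[0.8385,0,0,0.003,0],[0.8385,0,0,0.003,0],[0.8385,0,0,0.003,0]]'|f
python3 -m inch '[[0.8385,0,0,0.003,0],[0.8385,0,0,0.003,0],[0.8385,0,0,0.003,0]]'|f
python3 -c "
from prof import *
prof()"
```

```text
eef_pos: [0.6476, -0.0481, 0.1239] contact_force: [0.6, -0.8, -2.5] finger_force: 15.2 
eef_pos: [0.6496, -0.0509, 0.123] contact_force: [-2.5, 2.0, 5.7] finger_force: 16.8 
eef_pos: [0.6504, -0.0514, 0.1227] contact_force: [-5.3, 3.7, 13.5] finger_force: 20.1 
eef_pos: [0.6512, -0.0517, 0.1225] contact_force: [-7.2, 3.6, 22.1] finger_force: 25.6 
[ 0.651 -0.052  0.122] [-7.231  3.56  22.089]
left wall 463 ((18.550216674804688, -49.04362487792969), (78.67362976074219, 168.33653259277344), 27.083778381347656)
[[56.0, -125.0], [84.0, -109.0], [87.0, -97.0], [14.0, 39.0], [1.0, 37.0], [-25.0, -38.0], [13.0, -120.0]]
```

```bash
f(){ grep -E "eef|finger|contact"|tr '\n' ' ';echo; }
python3 -m inch '[[0.8385,-0.004,0,-0.004,0],[0.8385,-0.009,0,-0.0055,0],[0.8385,-0.014,0,-0.006,0],[0.8385,-0.02,0,-0.006,0]]'|f
python3 -m inch '[[0.8385,-0.006,0,0.0005,0],[0.8385,-0.012,0,0.001,0],[0.8385,-0.0185,0,0.0015,0]]'|f
python3 -m inch '[[0.8385,-0.007,0,0.001,0],[0.8385,-0.0145,0,0.0025,0],[0.8385,-0.0145,0,0.0025,0]]'|f
python3 -c "
from prof import *
prof()"
```

```text
eef_pos: [0.6583, -0.0698, 0.1242] contact_force: [-1.3, 2.7, 10.8] finger_force: 19.0 
eef_pos: [0.6659, -0.0881, 0.1234] contact_force: [-1.0, 0.2, 9.0] finger_force: 17.2 
eef_pos: [0.672, -0.1034, 0.1205] contact_force: [0.9, -1.4, 9.1] finger_force: 15.1 
[ 0.672 -0.103  0.121] [ 0.903 -1.363  9.076]
left wall 441 ((1.6333045959472656, -44.9305419921875), (74.34803009033203, 165.2574920654297), 3.5745725631713867)
[[-26.0, -124.0], [43.0, -125.0], [37.0, -18.0], [12.0, 39.0], [-1.0, 34.0], [-33.0, -23.0]]
```

```bash
f(){ grep -E "eef|finger|contact"|tr '\n' ' ';echo; }
python3 -m inch '[[0.8385,0,0,-0.003,0],[0.838,0,0,-0.003,0],[0.83,0,0,-0.003,0],[0.8,0,0,-0.003,0],[0.7,0,0,-0.003,0]]'|f
python3 -m inch '[[0.6,0,0,0,0],[0.6,0,0,-0.01,0],[0.6,-0.017,0,-0.019,0],[0.6,-0.017,0,-0.019,0],[0.6,-0.017,0,-0.019,0]]'|f
python3 -c "
from prof import *
prof()
s=ctrl.get_state();t=s['eef_pos'];M=R.from_quat(s['tcp_rot']).as_matrix()
p=cam('wrist');C=cloud(p)
Q=(C-t)@M*1000;Q[...,0]*=-1;Q[...,2]=-Q[...,2]-19
im=p['pixels'].max(2)
m=(abs(Q[...,1])<16)&(Q[...,2]>0)&(Q[...,2]<40)&(abs(Q[...,0])<50);print('handle top',m.sum(),[ (np.percentile(Q[m][:,i],[2,50,98]).round()) for i in range(3)])
m=(abs(Q[...,1])<36)&(Q[...,2]>-70)&(Q[...,2]<-30)&(abs(Q[...,0])<80);print('back wall',m.sum(),[ (np.percentile(Q[m][:,i],[2,50,98]).round()) for i in range(3)])
"
```

```text
eef_pos: [0.6685, -0.0996, 0.1192] contact_force: [0.3, -0.4, -0.3] finger_force: 0.0 
eef_pos: [0.6762, -0.1159, 0.1405] contact_force: [0.7, -0.1, -0.6] finger_force: 0.0 
[ 0.676 -0.116  0.14 ] [ 0.711 -0.092 -0.571]
left wall 469 ((-10.323810577392578, -53.158042907714844), (71.86756134033203, 184.92898559570312), 1.2726936340332031)
[[-39.0, -145.0], [26.0, -140.0], [25.0, -43.0], [12.0, 39.0], [-10.0, 39.0], [-44.0, -40.0]]
handle top 2658 [array([-16.,  -1.,  21.]), array([-6.,  0.,  7.]), array([ 2., 16., 17.])]
back wall 9179 [array([-46., -24.,  19.]), array([-31.,  -0.,  32.]), array([-61., -40., -39.])]
```

```bash
f(){ grep -E "eef|finger|contact"|tr '\n' ' ';echo; }
python3 -m inch '[[0.8385,0,0,0,0],[0.8385,0,0,0,0],[0.8385,0,0,0,0],[0.8385,0,0,0,0],[0.8385,0,0,0,0]]' 40|f
python3 -m inch '[[0.8385,0.009,0,-0.003,0],[0.8385,0.018,0,-0.0045,0],[0.8385,0.0273,0,-0.0055,0],[0.8385,0.0273,0,-0.0055,0]]'|f
python3 -m inch '[[0.8385,0.009,0,-0.0006,0],[0.8385,0.018,0,-0.001,0],[0.8385,0.028,0,-0.0012,0],[0.8385,0.028,0,-0.0012,0]]'|f
python3 -m inch '[[0.8385,0.009,0,0.001,0],[0.8385,0.018,0,0.002,0],[0.8385,0.028,0,0.0037,0],[0.8385,0.028,0,0.0037,0]]'|f
python3 -c "
from prof import *
prof()"
```

```text
eef_pos: [0.6752, -0.1152, 0.1386] contact_force: [0.2, 0.7, -0.7] finger_force: 6.3 
eef_pos: [0.6644, -0.088, 0.145] contact_force: [-0.5, -0.7, -1.5] finger_force: 6.4 
eef_pos: [0.6535, -0.0623, 0.1458] contact_force: [-0.2, 0.2, -1.1] finger_force: 6.4 
eef_pos: [0.6425, -0.0365, 0.1414] contact_force: [0.4, 0.9, -2.5] finger_force: 6.3 
[ 0.643 -0.036  0.141] [ 0.363  0.905 -2.497]
left wall 426 ((-5.654972076416016, -54.947593688964844), (75.8619155883789, 183.0956268310547), 0.29791203141212463)
[[-38.0, -145.0], [14.0, -146.0], [33.0, -136.0], [28.0, -35.0], [13.0, 36.0], [-5.0, 33.0], [-40.0, -38.0]]
```

```bash
f(){ grep -E "eef|finger|contact"|tr '\n' ' ';echo; }
python3 -m inch '[[0.8385,-0.025,0,-0.002,0],[0.8385,-0.05,0,-0.002,0],[0.8385,-0.075,0,-0.002,0],[0.8385,-0.1,0,-0.002,0],[0.8385,-0.1,0,-0.002,0]]'|f
python3 -m inch '[[0.8385,0,0,0.004,0],[0.8385,0,0,0.008,0],[0.8385,0,0,0.008,0]]'|f
python3 -m inch '[[0.8385,0.007,0,-0.001,0],[0.8385,0.014,0,-0.0025,0],[0.8385,0.02,0,-0.0038,0],[0.8385,0.0273,0,-0.005,0]]'|f
python3 -c "
from prof import *
prof()"
```

```text
eef_pos: [0.6835, -0.1359, 0.1446] contact_force: [0.3, -1.1, -2.6] finger_force: 6.3 
eef_pos: [0.6832, -0.1321, 0.1391] contact_force: [-0.3, -2.4, 5.6] finger_force: 8.4 
eef_pos: [0.6714, -0.1046, 0.1416] contact_force: [1.1, -1.1, -0.0] finger_force: 6.8 
[ 0.671 -0.105  0.142] [ 1.097 -1.097 -0.011]
left wall 449 ((8.318506240844727, -59.74687194824219), (75.41368103027344, 189.02468872070312), 16.613239288330078)
[[65.0, -142.0], [14.0, 39.0], [-2.0, 36.0], [-33.0, -52.0], [-6.0, -144.0]]
```

```bash
f(){ grep -E "eef|finger|contact"|tr '\n' ' ';echo; }
python3 -m inch '[[0.8385,0,0,0.003,0],[0.8385,0.009,0,0.0025,0],[0.8385,0.018,0,0.0025,0],[0.8385,0.028,0,0.0035,0]]'|f
python3 -m inch '[[0.8385,0.009,0,0.001,0],[0.8385,0.018,0,0.003,0],[0.8385,0.027,0,0.006,0]]'|f
python3 -c "
from prof import *
prof()"
```

```text
eef_pos: [0.6608, -0.0792, 0.1379] contact_force: [0.5, 0.0, 1.1] finger_force: 7.1 
eef_pos: [0.65, -0.0536, 0.131] contact_force: [2.1, -0.1, 0.8] finger_force: 7.0 
[ 0.65  -0.054  0.131] [ 2.132 -0.092  0.813]
left wall 434 ((29.40306854248047, -52.68418884277344), (78.1261215209961, 184.9082794189453), 33.59818649291992)
[[84.0, -128.0], [94.0, -79.0], [14.0, 40.0], [-1.0, 38.0], [-10.0, -64.0], [52.0, -136.0]]
```

```bash
f(){ grep -E "eef|finger|contact"|tr '\n' ' ';echo; }
python3 -m inch '[[0.8385,0.012,0,0.006,0],[0.8385,0.0247,0,0.0129,0],[0.8385,0.036,0,0.021,0],[0.8385,0.0469,0,0.03,0]]'|f
python3 -m inch '[[0.8385,0.0095,0,0.01,0],[0.8385,0.0189,0,0.0207,0],[0.8385,0.0265,0,0.0325,0],[0.8385,0.0338,0,0.0443,0]]'|f
python3 -m inch '[[0.8385,0.0055,0,0.012,0],[0.8385,0.0107,0,0.022,0],[0.8385,0.0107,0,0.024,0]]'|f
python3 -c "
from prof import *
prof()"
```

```text
eef_pos: [0.6319, -0.0098, 0.1012] contact_force: [-0.3, 2.8, 3.9] finger_force: 7.3 
eef_pos: [0.6186, 0.0203, 0.0553] contact_force: [-0.9, -0.2, -0.4] finger_force: 6.9 
eef_pos: [0.6133, 0.0303, 0.03] contact_force: [-1.0, 1.8, 0.0] finger_force: 7.2 
[0.613 0.03  0.03 ] [-0.955  1.796  0.008]
left wall 190 ((45.18100357055664, 2.730846405029297), (71.39325714111328, 99.6380615234375), 89.04466247558594)
[[94.0, -29.0], [88.0, 30.0], [-4.0, 35.0], [37.0, -29.0]]
```

```bash
f(){ grep -E "eef|finger|contact"|tr '\n' ' ';echo; }
python3 -m inch '[[0.82,0,0,0,0],[0.78,0,0,0,0],[0.65,0,0,0,0],[0.55,0,0,0,0],[0.5,0,0,0,0]]'|f
python3 -m inch '[[0.5,0,0,-0.04,0],[0.5,0,0,-0.08,0],[0.5,0,0,-0.12,0],[0.5,0,0,-0.16,0],[0.5,0,0,-0.2,0]]'|f
python3 -m inch '[[0.5,0,0,0,0],[0.5,0,0,0,0]]'|f
python3 - <<'E'
from m import *
p=cam("wrist");C=cloud(p);im=p["pixels"].astype(int);z=C[...,2]
d=np.array([.384,-.923])
m=(abs(C[...,0]-.64)<.09)&(abs(C[...,1]+.05)<.13)&(z>.055)&(z<.09)
m=cv2.morphologyEx(m.astype(np.uint8),cv2.MORPH_OPEN,np.ones((3,3)));n,l,st,_=cv2.connectedComponentsWithStats(m)
for i in range(1,n):
    if st[i,4]>200:
        P=C[l==i];r=cv2.minAreaRect((P[:,:2]*1000).astype(np.float32));print(st[i,4],r,np.percentile(P[:,2],[5,50,95]))
        a=np.argmax(r[1]);th=np.radians(r[2]+90*a);dd=np.array([np.cos(th),np.sin(th)]);dd*=np.sign(dd@d)
        print("origin",np.array(r[0])/1000+.005*dd)
t=cam('top');C=cloud(t);rect(C,.54,.72,.08,.28,.08,.1,"castA");rect(C,.36,.54,.08,.28,.08,.1,"castB")
print([ (r['score'],C[int(r['at'][1]),int(r['at'][0])].round(3)) for r in ctrl.tip_of('cup',t)+ctrl.tip_of('grease',t)])
print(ctrl.get_state()['time'])
E
```

```text
eef_pos: [0.6162, 0.0292, 0.0343] contact_force: [-0.2, 0.4, -0.6] finger_force: 0.0 
eef_pos: [0.6153, 0.0295, 0.2358] contact_force: [1.2, 0.4, 0.5] finger_force: 0.0 
eef_pos: [0.6176, 0.0292, 0.2385] contact_force: [-0.2, 0.9, 0.9] finger_force: 0.0 
2568 ((638.3563232421875, -28.378555297851562), (66.1656723022461, 170.29539489746094), 22.07404899597168) [0.057 0.073 0.076]
origin [ 0.64  -0.033]
castA 719 mean [0.608 0.202 0.091] c [609.28  200.166] size [97.642 64.573] ang 8.8 z 0.08010636492360934 0.09900998206268574
castB 32 mean [0.464 0.206 0.09 ] c [459.89  204.418] size [ 8.718 35.828] ang 89.6 z 0.08367164718215925 0.09501913493278535
[(0.59, array([ 0.637, -0.023,  0.01 ])), (0.76, array([ 0.563, -0.156,  0.056]))]
32.8667
```

```bash
f(){ grep -E "eef|finger|contact"|tr '\n' ' ';echo; }
python3 -m inch '[[0.5,0,-0.003,0.04,0],[0.5,0,-0.003,0.08,0],[0.5,0,-0.003,0.12,0],[0.5,0,-0.003,0.16,0],[0.5,0,-0.003,0.198,0]]'|f
python3 -m inch '[[0.8,0,0,0,0],[1,0,0,0,0],[1,0,0,0,0],[1,0,0,0,0],[1,0,0,0,0]]' 100|f
python3 -m inch '[[1,0,0,0,0],[1,0,0,-0.004,0],[1,0,0,-0.008,0],[1,-0.012,0.003,-0.008,0],[1,-0.026,0.005,-0.008,0]]'|f
python3 -m inch '[[1,0,0,0.004,0],[1,0,0,0.0085,0],[1,0,0,0.0085,0],[0.8,0,0,0.0085,0],[0.7,0,0,0.0085,0]]'|f
python3 -m inch '[[0.6,0,0,0,0],[0.5,0,0,0,0],[0.5,0,0,0,0]]'|f
python3 -m inch '[[0.5,0,0,-0.04,0],[0.5,0,0,-0.08,0],[0.5,0,0,-0.12,0],[0.5,0,0,-0.16,0],[0.5,0,0,-0.2,0]]'|f
python3 - <<'E'
from m import *
p=cam("wrist");C=cloud(p);z=C[...,2];d=np.array([.384,-.923])
m=(abs(C[...,0]-.64)<.09)&(abs(C[...,1]+.05)<.13)&(z>.055)&(z<.09)
m=cv2.morphologyEx(m.astype(np.uint8),cv2.MORPH_OPEN,np.ones((3,3)));n,l,st,_=cv2.connectedComponentsWithStats(m)
for i in range(1,n):
    if st[i,4]>200:
        P=C[l==i];r=cv2.minAreaRect((P[:,:2]*1000).astype(np.float32));print(st[i,4],r,np.percentile(P[:,2],[5,50,95]))
        a=np.argmax(r[1]);th=np.radians(r[2]+90*a);dd=np.array([np.cos(th),np.sin(th)]);dd*=np.sign(dd@d)
        print("origin",np.array(r[0])/1000+.005*dd)
go(.469,-.236,.30,-68)
E
```

```text
eef_pos: [0.6106, 0.0286, 0.0313] contact_force: [-0.2, 0.1, -0.2] finger_force: 0.0 
eef_pos: [0.6147, 0.0282, 0.0384] contact_force: [0.7, -0.7, -1.3] finger_force: 97.1 
eef_pos: [0.6282, 0.0061, 0.0444] contact_force: [0.8, 0.2, -2.3] finger_force: 97.2 
eef_pos: [0.6271, 0.0065, 0.0347] contact_force: [-0.6, 0.4, 0.6] finger_force: 0.0 
eef_pos: [0.6274, 0.0065, 0.0351] contact_force: [-0.2, -0.2, 1.0] finger_force: 0.0 
eef_pos: [0.6269, 0.0065, 0.2371] contact_force: [1.2, -0.0, -0.2] finger_force: 0.0 
2537 ((651.5816040039062, -52.196807861328125), (66.02912139892578, 170.1119842529297), 22.451007843017578) [0.057 0.073 0.076]
origin [ 0.653 -0.057]
shift [-0.162 -0.242 -0.054] turn -89.5 | t 35.25 tcp [0.631 0.006 0.248] ydir 22.5 q [-0.15  0.17  1.68 -0.    1.27 -0.54] open 0.5
```

```bash
f(){ grep -E "eef|tcp_rot"|tr '\n' ' ';echo; }
python3 -m inch '[[0,-0.02,-0.03,-0.01,0],[0,-0.04,-0.06,-0.02,0],[0,-0.06,-0.09,-0.03,0],[0,-0.08,-0.12,-0.04,0],[0,-0.09,-0.135,-0.05,0]]'|f
python3 -m inch '[[0,-0.02,-0.03,0,0],[0,-0.04,-0.06,0,0],[0,-0.06,-0.09,0,0],[0,-0.072,-0.107,0,0],[0,-0.072,-0.107,0,0]]'|f
python3 -m inch '[[0,0,0,0,7],[0,0,0,0,14],[0,0,0,0,21],[0,0,0,0,28],[0,0,0,0,35]]'|f
python3 -m inch '[[0,0,0,0,7],[0,0,0,0,14],[0,0,0,0,21],[0,0,0,0,28],[0,0,0,0,35]]'|f
python3 -m inch '[[0,0,0,0,7],[0,0,0,0,14],[0,0,0,0,20.5],[0,0,0,0,20.5]]'|f
python3 - <<'E'
from m import *
p=cam("wrist");C=cloud(p)
rect(C,.40,.53,-.29,-.17,.085,.125,"br1top");rect(C,.38,.53,-.44,-.31,.085,.125,"br2top")
rect(C,.38,.53,-.44,-.31,.004,.022,"br2foot");rect(C,.40,.53,-.29,-.17,.006,.022,"br1foot")
go(.469,-.236,.069,-68)
E
```

```text
eef_pos: [0.5351, -0.1308, 0.2854] tcp_rot: [0.556, 0.831, -0.001, 0.0] 
eef_pos: [0.4638, -0.2387, 0.2849] tcp_rot: [0.558, 0.83, -0.001, 0.0] 
eef_pos: [0.4661, -0.235, 0.2848] tcp_rot: [0.782, 0.624, 0.0, -0.0] 
eef_pos: [0.4662, -0.235, 0.2848] tcp_rot: [0.933, 0.36, 0.0, -0.0] 
eef_pos: [0.4661, -0.235, 0.2848] tcp_rot: [0.982, 0.19, 0.0, -0.0] 
br1top 461 mean [ 0.469 -0.233  0.105] c [ 468.237 -233.49 ] size [10.04  49.856] ang 21.7 z 0.08512756612286249 0.10954484547226512
br2top 438 mean [ 0.451 -0.375  0.104] c [ 449.225 -378.035] size [50.729 10.588] ang 82.0 z 0.08540013649009831 0.10995836901715023
br2foot 1111 mean [ 0.454 -0.373  0.011] c [ 449.247 -377.603] size [60.58  64.173] ang 82.3 z 0.004004160357004072 0.021762035344991493
br1foot 889 mean [ 0.48  -0.228  0.012] c [ 468.363 -233.066] size [62.741 59.746] ang 21.6 z 0.00874083388660074 0.02040486369550598
shift [0.002 0.002 0.216] turn 0.2 | t 37.3 tcp [ 0.466 -0.235  0.285] ydir -67.8 q [-0.66 -0.09  1.89  0.    1.35  0.52] open 1.0
```

```bash
f(){ grep -E "eef|finger|contact|opening"|tr '\n' ' ';echo; }
python3 -m inch '[[0,0.0025,0.0005,0.04,0.5],[0,0.0025,0.0005,0.08,0.5],[0,0.0025,0.0005,0.12,0.5],[0,0.0025,0.0005,0.15,0.5],[0,0.0025,0.0005,0.15,0.5]]'|f
python3 -m inch '[[0,0,0,0.03,0],[0,0,0,0.05,0],[0,0,0,0.066,0],[0,0,0,0.066,0]]'|f
python3 -m inch '[[0.3,0,0,0,0],[1,0,0,0,0],[1,0,0,0,0],[1,0,0,0,0],[1,0,0,0,0]]' 60|f
python3 -m inch '[[1,0,0,0,0],[1,0,0,-0.01,0],[1,0,0,-0.03,0],[1,0,0,-0.06,0],[1,0,0,-0.06,0]]'|f
python3 -c "
from h import *
go(.57,-.23,.20,-98)"
```

```text
eef_pos: [0.4641, -0.2318, 0.1274] contact_force: [-1.8, -0.5, -1.2] opening: 0.999 finger_force: 0.0 
eef_pos: [0.4673, -0.2344, 0.0674] contact_force: [-0.8, 0.6, 0.9] opening: 0.997 finger_force: 0.0 
eef_pos: [0.4694, -0.236, 0.0716] contact_force: [-0.4, 1.8, 5.6] opening: 0.578 finger_force: 60.9 
eef_pos: [0.4713, -0.2379, 0.1356] contact_force: [2.0, -1.0, -0.2] opening: 0.576 finger_force: 61.9 
shift [ 0.0951  0.0295 -0.0635] turn 29.5 | t 38.88 tcp [ 0.4713 -0.2379  0.1356] ydir -68.5 q [-0.66  0.06  2.02 -0.    1.05  0.54] open 0.576
```

```bash
f(){ grep -E "eef|finger|contact|opening"|tr '\n' ' ';echo; }
python3 -m inch '[[1,0,0,-0.03,7],[1,0,0,-0.03,14],[1,0,0,-0.03,21],[1,0,0,-0.03,28],[1,0,0,-0.03,29.6]]'|f
python3 -m inch '[[1,0,0,0,0],[1,0,0,0,0],[1,0,0,0,0]]'|f
python3 - <<'E'
from m import *
go(.588,-.233,.162,-98)
for n in("top","side"):
    p=cam(n);C=cloud(p);print(n)
    rect(C,.58,.69,-.28,-.20,.155,.19,"peg1")
    u=np.array([.990,-.139]);v=np.array([.139,.990]);c=np.array([.6515,-.242])
    P=C.reshape(-1,3);a=(P[:,:2]-c)@u;b=(P[:,:2]-c)@v
    for k,off in(("peg1",0),("peg2",-.13)):
        for lo in(-.04,-.02,0,.015):
            m=(a>lo)&(a<lo+.015)&(abs(b-off)<.02)&(P[:,2]>.14)&(P[:,2]<.2)
            if m.sum()>3: print(k,lo,m.sum(),"b",np.percentile(b[m],[5,50,95])-off,"ztop",np.percentile(P[m,2],90))
        m=(abs(b-off)<.02)&(P[:,2]>.15)&(P[:,2]<.2)&(a<.0);print(" free end a",np.percentile(a[m],[1,3]))
    m=(P[:,2]>.183)&(P[:,2]<.2)&(abs(a-.045)<.03)&(b<.06)&(b>-.2);print("board",np.percentile(a[m],[2,50,98]),np.percentile(b[m],[1,99]))
E
```

```text
eef_pos: [0.468, -0.2355, 0.1591] contact_force: [0.1, -0.5, -1.6] opening: 0.58 finger_force: 62.7 
eef_pos: [0.468, -0.2354, 0.1589] contact_force: [0.1, -0.1, -2.0] opening: 0.576 finger_force: 62.7 
shift [ 0.118 -0.019 -0.003] turn -0.1 | t 39.55 tcp [ 0.468 -0.235  0.159] ydir -98.1 q [-0.66  0.03  2.01 -0.    1.11  1.05] open 0.576
top
peg1 127 mean [ 0.651 -0.24   0.175] c [ 651.174 -240.547] size [11.622 77.568] ang 82.0 z 0.1628938848039474 0.18747738787122925
peg1 -0.04 23 b [-0.002  0.002  0.006] ztop 0.18486268598860356
peg1 -0.02 28 b [-0.004  0.002  0.007] ztop 0.18003363273170866
peg1 0 21 b [-0.002  0.003  0.007] ztop 0.17627214204670572
peg1 0.015 22 b [-0.004  0.002  0.007] ztop 0.17295195586240855
 free end a [-0.039 -0.037]
peg2 -0.04 24 b [-0.003  0.002  0.006] ztop 0.18522724799364487
peg2 -0.02 28 b [-0.004  0.002  0.006] ztop 0.1801049951873681
peg2 0 27 b [-0.004  0.002  0.006] ztop 0.17717635835304443
peg2 0.015 25 b [-0.003  0.003  0.007] ztop 0.1729450231994702
 free end a [-0.038 -0.038]
board [0.045 0.05  0.056] [-0.17   0.044]
side
peg1 138 mean [ 0.651 -0.244  0.171] c [ 651.211 -243.817] size [12.627 75.565] ang 79.8 z 0.15912435617724952 0.1827960701377347
peg1 -0.04 23 b [-0.005 -0.002  0.005] ztop 0.18135504240393635
peg1 -0.02 28 b [-0.006 -0.003  0.002] ztop 0.17918123178227402
peg1 0 26 b [-0.006 -0.002  0.003] ztop 0.175084120667363
peg1 0.015 28 b [-0.005 -0.002  0.002] ztop 0.1724230295223531
 free end a [-0.19  -0.188]
peg2 -0.04 27 b [-0.005 -0.002  0.004] ztop 0.18111713369497434
peg2 -0.02 27 b [-0.005 -0.001  0.008] ztop 0.17789083599638533
peg2 0 30 b [-0.005 -0.001  0.005] ztop 0.1746413919452544
peg2 0.015 29 b [-0.006 -0.001  0.006] ztop 0.1713716622992044
 free end a [-0.038 -0.037]
board [0.044 0.05  0.055] [-0.169  0.037]
```

```bash
f(){ grep -E "eef|finger|contact|opening"|tr '\n' ' ';echo; }
python3 -m inch '[[1,0.03,-0.005,-0.003,0],[1,0.06,-0.01,-0.003,0],[1,0.09,-0.015,-0.003,0],[1,0.118,-0.019,-0.003,0],[1,0.118,-0.019,-0.003,0]]'|f
python3 -m inch '[[1,0,0,0,0],[1,0,0,0,0]]'|f
python3 -m inch '[[1,0.01,0,0,0],[1,0.02,0,0,0],[1,0.03,0,0.001,0],[1,0.03,0,0.001,0]]'|f
python3 -m inch '[[1,0.01,0,0.002,0],[1,0.02,0,0.004,0],[1,0.029,0,0.006,0],[1,0.029,0,0.006,0]]'|f
python3 -m inch '[[1,0,0,0,0],[1,0,0,0,0]]'|f
python3 -c "
from h import *
go(.645,-.241,.155,-98)"
```

```text
eef_pos: [0.5918, -0.2334, 0.1619] contact_force: [-0.1, 0.9, -1.4] opening: 0.577 finger_force: 61.9 
eef_pos: [0.587, -0.2331, 0.1613] contact_force: [-0.9, 0.4, -2.5] opening: 0.573 finger_force: 61.9 
eef_pos: [0.6185, -0.2381, 0.1612] contact_force: [-0.3, -0.2, -1.3] opening: 0.573 finger_force: 61.8 
eef_pos: [0.6474, -0.2418, 0.1543] contact_force: [-1.6, -0.3, -1.5] opening: 0.576 finger_force: 61.8 
eef_pos: [0.6459, -0.2416, 0.1546] contact_force: [-0.5, -0.5, -1.5] opening: 0.578 finger_force: 61.8 
shift [-0.001  -0.0004 -0.0004] turn -0.1 | t 41.07 tcp [ 0.6459 -0.2416  0.1546] ydir -98.1 q [-0.5   0.38  1.6  -0.    1.16  1.21] open 0.578
```

```bash
f(){ grep -E "eef|finger|contact|opening"|tr '\n' ' ';echo; }
python3 -m inch '[[1,0,0,0.003,0],[1,0,0,0.006,0],[1,0,0,0.006,0]]'|f
python3 -m inch '[[1,0,0,0.002,0],[1,0,0,0.004,0],[1,0,0,0.004,0]]'|f
python3 -c "
from m import *
p=cam('side');C=cloud(p)
for r in ctrl.tip_of('bracket1',p): u,v=map(int,r['at']);print(r,C[v,u])
P=C.reshape(-1,3)
rect(C,.58,.70,-.30,-.18,.06,.10,'foot')"
```

```text
eef_pos: [0.6462, -0.2418, 0.1503] contact_force: [-0.8, -0.5, 3.1] opening: 0.578 finger_force: 62.3 
eef_pos: [0.6475, -0.2423, 0.1496] contact_force: [-2.6, 0.7, 9.3] opening: 0.572 finger_force: 63.1 
{'at': [373.0, 248.5], 'score': 0.91} [nan nan nan]
{'at': [314.8, 326.6], 'score': 0.84} [ 0.447 -0.367  0.061]
foot 371 mean [ 0.643 -0.249  0.088] c [ 656.024 -243.82 ] size [64.945 81.349] ang 82.3 z 0.06431095833735401 0.09956472425082952
```

```bash
f(){ grep -E "eef|finger|contact|opening"|tr '\n' ' ';echo; }
python3 -m inch '[[1,0,0,-0.003,0],[0.4,0,0,-0.003,0],[0.35,0,0,-0.003,0],[0.3,0,0,-0.003,0],[0.2,0,0,-0.003,0]]'|f
python3 -m inch '[[0.1,0,0,0,0],[0.1,0,0,0,0],[0.1,0,0,0,0]]'|f
python3 -m inch '[[0.1,0,0,-0.02,0],[0.1,0,0,-0.05,0],[0.1,0,0,-0.09,0],[0.1,0,0,-0.12,0],[0.1,0,0,-0.12,0]]'|f
python3 -c "
from m import *
for n in('side','top'):
  p=cam(n);C=cloud(p)
  for r in ctrl.tip_of('bracket1',p): u,v=map(int,r['at']);print(n,r,C[v,u])
rect(C,.58,.70,-.30,-.18,.12,.2,'plate')
go(.449,-.379,.27,-98)"
```

```text
eef_pos: [0.6457, -0.2415, 0.1471] contact_force: [-0.2, 0.2, -0.3] opening: 0.798 finger_force: 0.0 
eef_pos: [0.646, -0.2416, 0.1477] contact_force: [0.1, -0.3, -0.7] opening: 0.902 finger_force: 0.0 
eef_pos: [0.6492, -0.2433, 0.2783] contact_force: [0.6, -0.8, 1.6] opening: 0.9 finger_force: 0.0 
side {'at': [313.8, 328.9], 'score': 0.97} [ 0.45  -0.344  0.002]
side {'at': [375.3, 250.7], 'score': 0.77} [ 0.64  -0.257  0.172]
top {'at': [441.7, 238.0], 'score': 0.62} [ 0.452 -0.364  0.11 ]
top {'at': [443.8, 164.6], 'score': 0.35} [ 0.639 -0.364  0.174]
plate few 0
shift [-0.175  0.164 -0.003] turn -0.1 | t 42.95 tcp [ 0.645 -0.241  0.266] ydir -98.1 q [-0.5   0.3   1.5  -0.    1.35  1.21] open 0.901
```

```bash
f(){ grep -E "eef|finger|contact|opening"|tr '\n' ' ';echo; }
python3 -m inch '[[0,-0.028,0.026,0,0],[0,-0.056,0.052,0,0],[0,-0.084,0.078,0,0],[0,-0.112,0.104,0,0],[0,-0.14,0.13,0,0]]'|f
python3 -m inch '[[0,-0.02,0.02,0,0],[0,-0.035,0.034,0,0],[0,-0.035,0.034,0,0],[0,-0.035,0.034,0,0]]'|f
python3 - <<'E'
from m import *
p=cam("wrist");C=cloud(p)
rect(C,.38,.53,-.44,-.31,.085,.125,"br2top")
go(.4495,-.379,.069,-98)
p=cam("side");C=cloud(p)
u=np.array([.990,-.139]);v=np.array([.139,.990]);c=np.array([.6515,-.242])
P=C.reshape(-1,3);a=(P[:,:2]-c)@u;b=(P[:,:2]-c)@v
m=(abs(b)<.04)&(abs(a)<.06)&(P[:,2]>.06)
for z in np.arange(.06,.2,.01):
    k=m&(abs(P[:,2]-z)<.005);
    if k.sum(): print(round(z,3),k.sum(),np.percentile(a[k],[2,98]),np.percentile(b[k],[2,98]))
E
```

```text
eef_pos: [0.4869, -0.3504, 0.265] contact_force: [0.7, -0.3, -0.0] opening: 0.996 finger_force: 0.0 
eef_pos: [0.4485, -0.3792, 0.2658] contact_force: [0.2, 0.2, -0.2] opening: 0.999 finger_force: 0.0 
br2top 532 mean [ 0.451 -0.379  0.105] c [ 449.611 -378.463] size [49.845 10.083] ang 81.6 z 0.08534680711034598 0.10949545622989804
shift [0.001 0.001 0.197] turn -0.2 | t 43.75 tcp [ 0.449 -0.379  0.266] ydir -98.2 q [-0.87  0.07  1.76  0.    1.31  0.84] open 1.003
0.06 7 [0.045 0.054] [0.023 0.033]
0.07 9 [0.044 0.053] [0.022 0.037]
0.08 66 [-0.042  0.054] [-0.029  0.034]
0.09 312 [-0.041  0.046] [-0.029  0.031]
0.1 39 [-0.04   0.051] [-0.026  0.026]
0.11 26 [-0.015  0.048] [-0.026  0.026]
0.12 19 [-0.014 -0.004] [-0.026  0.021]
0.13 33 [-0.014  0.045] [-0.027  0.039]
0.14 39 [-0.012  0.045] [-0.03   0.033]
0.15 38 [-0.011  0.046] [-0.038  0.037]
0.16 61 [-0.01   0.046] [-0.035  0.037]
0.17 107 [-0.022  0.045] [-0.034  0.031]
0.18 194 [-0.036  0.056] [-0.035  0.037]
0.19 67 [-0.009  0.054] [-0.032  0.036]
```

```bash
f(){ grep -E "eef|finger|contact|opening"|tr '\n' ' ';echo; }
python3 -m inch '[[0,0.001,0,0.04,0],[0,0.001,0,0.08,0],[0,0.001,0,0.12,0],[0,0.001,0,0.14,0],[0,0.001,0,0.14,0]]'|f
python3 -m inch '[[0,0,0,0.03,0],[0,0,0,0.045,0],[0,0,0,0.057,0],[0,0,0,0.057,0]]'|f
python3 -m inch '[[0.3,0,0,0,0],[1,0,0,0,0],[1,0,0,0,0],[1,0,0,0,0],[1,0,0,0,0]]' 60|f
python3 -m inch '[[1,0,0,0,0],[1,0,0,-0.02,0],[1,0,0,-0.05,0],[1,0,0,-0.093,0],[1,0,0,-0.093,0]]'|f
python3 -m inch '[[1,0,0,0,0],[1,0,0,0,0]]'|f
python3 -c "
from h import *
go(.6335-.0634,-.3707+.0089,.162,-98)"
```

```text
eef_pos: [0.4487, -0.3748, 0.1206] contact_force: [0.3, 0.7, -0.8] opening: 1.0 finger_force: 0.0 
eef_pos: [0.4506, -0.3781, 0.0694] contact_force: [0.1, 0.3, 0.1] opening: 0.998 finger_force: 0.0 
eef_pos: [0.4518, -0.3802, 0.0732] contact_force: [-0.0, 1.8, 6.6] opening: 0.578 finger_force: 62.4 
eef_pos: [0.4536, -0.3831, 0.1728] contact_force: [1.4, -1.6, 0.7] opening: 0.57 finger_force: 62.7 
eef_pos: [0.4502, -0.3791, 0.1635] contact_force: [0.0, 0.5, -2.8] opening: 0.572 finger_force: 62.6 
shift [ 0.1162 -0.0341  0.0014] turn -0.1 | t 45.55 tcp [ 0.4502 -0.3791  0.1635] ydir -98.1 q [-0.87  0.16  1.85 -0.    1.13  0.84] open 0.572
```

```bash
f(){ grep -E "eef|finger|contact|opening"|tr '\n' ' ';echo; }
python3 -m inch '[[1,0.03,-0.009,0.001,0],[1,0.06,-0.018,0.001,0],[1,0.09,-0.027,0.001,0],[1,0.116,-0.034,0.001,0],[1,0.116,-0.034,0.001,0]]'|f
python3 -m inch '[[1,0,0,0,0],[1,0,0,0,0]]'|f
python3 -m inch '[[1,0.01,0,0,0],[1,0.02,0,0,0],[1,0.03,0,0.001,0],[1,0.03,0,0.001,0]]'|f
python3 -m inch '[[1,0.01,0,0.002,0],[1,0.02,0,0.004,0],[1,0.029,0,0.006,0],[1,0.029,0,0.006,0]]'|f
python3 -m inch '[[1,0,0,0,0],[1,0,0,0.003,0],[1,0,0,0.005,0],[1,0,0,0.005,0]]'|f
python3 -c "
from h import *
go(.6285,-.370,.15,-98)"
```

```text
eef_pos: [0.573, -0.3601, 0.1596] contact_force: [-0.0, 0.3, -2.7] opening: 0.573 finger_force: 62.6 
eef_pos: [0.5689, -0.3613, 0.1601] contact_force: [0.3, -0.5, -1.7] opening: 0.573 finger_force: 62.6 
eef_pos: [0.6015, -0.367, 0.1621] contact_force: [-0.6, 0.2, -2.1] opening: 0.575 finger_force: 62.6 
eef_pos: [0.6302, -0.3705, 0.1551] contact_force: [0.2, 0.6, -2.4] opening: 0.574 finger_force: 62.6 
eef_pos: [0.6289, -0.3707, 0.1525] contact_force: [-0.6, 1.7, 2.3] opening: 0.571 finger_force: 63.3 
shift [-0.0005 -0.0007  0.0025] turn -0.1 | t 47.13 tcp [ 0.6289 -0.3707  0.1525] ydir -98.1 q [-0.67  0.47  1.49  0.    1.18  1.04] open 0.571
```

```bash
f(){ grep -E "eef|finger|contact|opening"|tr '\n' ' ';echo; }
python3 -m inch '[[1,0,0,0,0],[0.4,0,0,0,0],[0.35,0,0,0,0],[0.3,0,0,0,0],[0.2,0,0,0,0]]'|f
python3 -m inch '[[0.1,0,0,0,0],[0.1,0,0,0,0],[0.1,0,0,0,0]]'|f
python3 -m inch '[[0.1,0,0,-0.03,0],[0.1,0,0,-0.06,0],[0.1,0,0,-0.09,0],[0.1,0,0,-0.12,0],[0.1,0,0,-0.12,0]]'|f
python3 -m inch '[[0.1,-0.02,-0.035,0,0],[0.1,-0.04,-0.07,0,0],[0.1,-0.06,-0.105,0,0],[0.1,-0.075,-0.14,0,0],[0.1,-0.08,-0.17,0,0]]'|f
python3 - <<'E'
from m import *
p=cam("side");C=cloud(p)
u=np.array([.990,-.139]);v=np.array([.139,.990]);c=np.array([.6335,-.3707])
P=C.reshape(-1,3);a=(P[:,:2]-c)@u;b=(P[:,:2]-c)@v
m=(abs(b)<.04)&(abs(a)<.06)&(P[:,2]>.06)
for z in np.arange(.06,.2,.02):
    k=m&(abs(P[:,2]-z)<.01);
    if k.sum(): print(round(z,3),k.sum(),np.percentile(a[k],[2,98]),np.percentile(b[k],[2,98]))
p=cam("top");C=cloud(p)
rect(C,.54,.72,.06,.30,.08,.1,"castA");rect(C,.36,.54,.06,.30,.08,.1,"castB")
m=(C[...,2]>.043)&(C[...,2]<.065)&(C[...,0]>.34)&(C[...,0]<.7)&(C[...,1]>.06)&(C[...,1]<.29)
B=C[m][:,:2];print(np.percentile(B,[1,99],axis=0))
r=p["pixels"].astype(int);red=(r[...,0]>120)&(r[...,1]<60)&(C[...,1]>.25)
print("tote",cv2.minAreaRect((C[red&(C[...,2]>.03)&(C[...,2]<.06)][:,:2]*1000).astype(np.float32)))
go(.60,.11,.27,3.8)
E
```

```text
eef_pos: [0.6285, -0.3705, 0.1505] contact_force: [0.5, 0.8, 0.6] opening: 0.796 finger_force: 0.0 
eef_pos: [0.6287, -0.3705, 0.1508] contact_force: [0.2, 0.1, -0.3] opening: 0.896 finger_force: 0.0 
eef_pos: [0.6311, -0.3724, 0.2808] contact_force: [0.5, -0.7, 2.2] opening: 0.899 finger_force: 0.0 
eef_pos: [0.5719, -0.1887, 0.2707] contact_force: [0.0, -0.3, 0.4] opening: 0.901 finger_force: 0.0 
0.06 5 [0.044 0.045] [-0.037 -0.024]
0.08 218 [-0.045  0.045] [-0.036  0.028]
0.1 242 [-0.044  0.045] [-0.031  0.028]
0.12 63 [-0.016  0.046] [-0.039  0.02 ]
0.14 84 [-0.015  0.045] [-0.038  0.036]
0.16 141 [-0.014  0.045] [-0.035  0.034]
0.18 380 [-0.035  0.056] [-0.037  0.037]
0.2 4 [-0.011 -0.005] [-0.001  0.018]
castA 1141 mean [0.61  0.185 0.091] c [610.93  186.162] size [97.632 93.258] ang 7.2 z 0.08037825971436341 0.09983946138889199
castB 1229 mean [0.431 0.161 0.091] c [432.967 133.706] size [ 96.156 150.416] ang 2.7 z 0.08028559399825475 0.09902980987642751
[[0.376 0.076]
 [0.675 0.289]]
tote ((509.5914306640625, 411.6242370605469), (318.46820068359375, 218.0164794921875), 4.240618705749512)
shift [-0.014 -0.298  0.002] turn 78.3 | t 48.73 tcp [ 0.573 -0.187  0.271] ydir -97.9 q [-0.48  0.1   1.72  0.    1.32  1.22] open 0.903
```

```bash
f(){ grep -E "eef|tcp_rot"|tr '\n' ' ';echo; }
python3 -m inch '[[0.35,0,-0.03,0,0],[0.35,0,-0.06,0,0],[0.35,0,-0.09,0,0],[0.35,0,-0.12,0,0],[0.35,0,-0.15,0,0]]'|f
python3 -m inch '[[0.35,-0.003,-0.03,0,-7],[0.35,-0.006,-0.06,0,-14],[0.35,-0.009,-0.09,0,-21],[0.35,-0.012,-0.12,0,-28],[0.35,-0.014,-0.148,0,-35]]'|f
python3 -m inch '[[0.35,0,0,0,-7],[0.35,0,0,0,-14],[0.35,0,0,0,-21],[0.35,0,0,0,-28],[0.35,0,0,0,-35]]'|f
python3 -m inch '[[0.35,0,0,0,-7],[0.35,0,0,0,-14],[0.35,0,0,0,-21],[0.35,0,0,0,-28],[0.35,0,0,0,-32]]'|f
python3 -m inch '[[0.35,0,0,0,0],[0.35,0,0,0,0]]'|f
python3 - <<'E'
from m import *
p=cam("wrist");C=cloud(p)
rect(C,.54,.72,.10,.30,.08,.1,"castA");rect(C,.36,.54,.10,.30,.08,.1,"castB")
p=cam("side");C=cloud(p)
rect(C,.54,.72,.10,.30,.08,.1,"castA");rect(C,.36,.54,.10,.30,.08,.1,"castB")
b=lambda x,y:(R.from_euler('z',-4.2,degrees=True).as_matrix()@[x-.5258,y-.190,0])[:2]
print(b(.611,.186))
go(.611+.0047,.186-.0645,.27,4.2)
E
```

```text
eef_pos: [0.5951, -0.0419, 0.2708] tcp_rot: [0.997, -0.071, 0.0, 0.0] 
eef_pos: [0.6022, 0.1071, 0.2708] tcp_rot: [0.972, 0.235, 0.0, 0.0] 
eef_pos: [0.6023, 0.1055, 0.2706] tcp_rot: [0.856, 0.517, -0.0, 0.0] 
eef_pos: [0.6023, 0.1053, 0.2707] tcp_rot: [0.681, 0.732, -0.0, 0.0] 
eef_pos: [0.6022, 0.1055, 0.2707] tcp_rot: [0.684, 0.73, -0.0, 0.0] 
castA 7442 mean [0.61  0.189 0.09 ] c [610.52  187.659] size [96.178 92.213] ang 7.4 z 0.0849460146324495 0.093464414131681
castB 7415 mean [0.433 0.166 0.09 ] c [430.936 163.79 ] size [96.725 92.007] ang 2.9 z 0.08001434096779675 0.09287703187460294
castA 652 mean [0.609 0.181 0.088] c [610.072 183.393] size [ 96.32  102.542] ang 6.6 z 0.08008104324289023 0.09555322736730876
castB 704 mean [0.43  0.157 0.088] c [430.641 159.646] size [95.983 99.624] ang 2.6 z 0.08014428787427108 0.0968799066238053
[ 0.085 -0.01 ]
shift [0.015 0.015 0.001] turn -0.4 | t 50.67 tcp [0.602 0.106 0.271] ydir 3.8 q [ 0.01  0.12  1.7  -0.    1.32 -0.06] open 0.65
```

```bash
f(){ grep -E "eef|contact"|tr '\n' ' ';echo; }
python3 -m inch '[[0.35,0.008,0.014,0.04,0],[0.35,0.008,0.014,0.08,0],[0.35,0.008,0.014,0.12,0],[0.35,0.008,0.014,0.15,0],[0.35,0.008,0.014,0.18,0]]'|f
python3 -m inch '[[0.35,0,0,0.01,0],[0.35,0,0,0.02,0],[0.35,0,0,0.032,0],[0.35,0,0,0.032,0],[0.35,0,0,0.032,0]]'|f
python3 -m inch '[[0.35,0.007,0,0,0],[0.35,0.014,0,0,0],[0.35,0.021,0,0,0],[0.35,0.028,0,0,0],[0.35,0.035,0,0,0]]'|f
python3 -m inch '[[0.35,0.007,0,0,0],[0.35,0.014,0,0,0],[0.35,0.021,0,0,0],[0.35,0.028,0,0,0],[0.35,0.035,0,0,0]]'|f
python3 -c "
from h import *
go(.6,.2,.057,4.2)"
```

```text
eef_pos: [0.6145, 0.1149, 0.0885] contact_force: [0.1, 0.4, 0.1] 
eef_pos: [0.6159, 0.115, 0.0599] contact_force: [0.6, 0.5, 0.2] 
eef_pos: [0.614, 0.149, 0.0608] contact_force: [0.6, -6.1, 2.1] 
eef_pos: [0.6117, 0.1839, 0.0608] contact_force: [0.3, -6.7, 1.1] 
shift [ 0.0169 -0.0106  0.0037] turn -0.3 | t 52.33 tcp [0.6117 0.1839 0.0608] ydir 3.9 q [ 0.13  0.39  1.78 -0.    0.97  0.07] open 0.653
```

```bash
f(){ grep -E "eef|contact"|tr '\n' ' ';echo; }
python3 -m inch '[[0.35,0.008,0,0,0],[0.35,0.016,0,0,0],[0.35,0.024,0,0,0],[0.35,0.032,0,0,0],[0.35,0.04,0,0,0]]'|f
python3 -m inch '[[0.35,0.008,0,0,0],[0.35,0.016,0,0,0],[0.35,0.024,0,0,0],[0.35,0.032,0,0,0],[0.35,0.04,0,0,0]]'|f
python3 -m inch '[[0.35,0.007,0,0,0],[0.35,0.014,0,0,0],[0.35,0.021,0,0,0],[0.35,0.028,0,0,0],[0.35,0.035,0,0,0]]'|f
python3 -m inch '[[0.35,0.007,0,0,0],[0.35,0.014,0,0,0],[0.35,0.021,0,0,0],[0.35,0.021,0,0,0]]'|f
python3 - <<'E'
from m import *
p=cam("side");C=cloud(p)
im=p["pixels"].max(2)
rect(C,.50,.70,.30,.52,.025,.12,"castA?")
print(ctrl.tip_of("casting1",p)[:3],[C[int(r["at"][1]),int(r["at"][0])].round(3) for r in ctrl.tip_of("casting1",p)[:3]])
go(.58,.32,.06,4)
E
```

```text
eef_pos: [0.609, 0.2239, 0.0608] contact_force: [0.4, -6.0, 1.8] 
eef_pos: [0.6071, 0.2637, 0.0619] contact_force: [0.4, -6.4, 5.7] 
eef_pos: [0.6023, 0.3004, 0.0587] contact_force: [-0.0, 0.2, 0.6] 
eef_pos: [0.6009, 0.3221, 0.0588] contact_force: [0.8, 0.5, 0.0] 
castA? 677 mean [0.597 0.367 0.061] c [588.628 409.949] size [176.553 220.068] ang 0.1 z 0.0251266026864978 0.11969750518254352
[{'at': [266.8, 178.6], 'score': 0.86}, {'at': [300.5, 128.2], 'score': 0.82}] [array([0.431, 0.135, 0.092]), array([0.595, 0.356, 0.064])]
shift [ 0.001 -0.021 -0.001] turn -0.1 | t 54.07 tcp [0.601 0.321 0.059] ydir 3.9 q [ 0.34  0.48  1.66 -0.    1.    0.27] open 0.651
```

```bash
f(){ grep -E "eef|contact"|tr '\n' ' ';echo; }
python3 -m inch '[[0.5,0,0,-0.04,0],[0.5,0,0,-0.08,0],[0.5,0,0,-0.12,0],[0.5,0,0,-0.16,0],[0.5,0,0,-0.2,0]]'|f
python3 -m inch '[[0.5,-0.04,-0.02,0,0],[0.5,-0.08,-0.04,0,0],[0.5,-0.12,-0.06,0,0],[0.5,-0.16,-0.09,0,0],[0.5,-0.19,-0.11,0,0]]'|f
python3 -m inch '[[0.5,-0.02,-0.03,0,0],[0.5,-0.04,-0.06,0,0],[0.5,-0.04,-0.06,0,0],[0.5,-0.04,-0.06,0,0]]'|f
python3 - <<'E'
from m import *
for n in("top","wrist"):
    p=cam(n);C=cloud(p)
    rect(C,.51,.67,.325,.50,.012,.12,n+" castA")
    rect(C,.36,.54,.10,.30,.08,.1,n+" castB")
go(.440,.096,.060,3.5)
E
```

```text
eef_pos: [0.6011, 0.3199, 0.2609] contact_force: [0.4, 0.0, 0.7] 
eef_pos: [0.5091, 0.1318, 0.2589] contact_force: [1.5, -0.9, 0.6] 
eef_pos: [0.4521, 0.0886, 0.259] contact_force: [0.6, 0.9, -0.1] 
top castA 1191 mean [0.609 0.379 0.066] c [590.158 412.78 ] size [159.451 174.243] ang 0.0 z 0.012064127099904676 0.10573099791861429
top castB 453 mean [0.428 0.173 0.091] c [429.221 169.091] size [80.089 45.993] ang 89.0 z 0.08448833022634972 0.0973348892321757
wrist castA few 0
wrist castB 7871 mean [0.431 0.166 0.09 ] c [430.547 163.747] size [96.17  92.225] ang 2.8 z 0.08538944831817158 0.09377334389891201
shift [ 0.007 -0.014  0.2  ] turn 0.3 | t 55.33 tcp [0.454 0.09  0.26 ] ydir 3.8 q [-0.03 -0.22  2.05  0.    1.32 -0.09] open 0.5
```

```bash
f(){ grep -E "eef|contact"|tr '\n' ' ';echo; }
python3 - <<'E'
from m import *
p=cam("top");C=cloud(p);im=p["pixels"].astype(int)
th=np.radians(4.2);u=np.array([np.cos(th),np.sin(th)]);v=np.array([-np.sin(th),np.cos(th)])
a=(C[...,:2]-[.5096,.4116])@u;b=(C[...,:2]-[.5096,.4116])@v
for bb in np.arange(-.15,.11,.015):
    print(round(bb,3),[ (round(float(np.median(C[...,2][m])),3),round(float(C[...,2][m].max()),3)) if (m:=(abs(b-bb)<.008)&(abs(a-aa)<.012)).sum()>2 else None for aa in(.03,.05,.075,.1,.125,.14)])
E
```

```text
-0.15 [(0.051, 0.055), (0.051, 0.055), (0.05, 0.057), (0.051, 0.055), (0.051, 0.055), (0.052, 0.062)]
-0.135 [(0.051, 0.055), (0.052, 0.056), (0.051, 0.056), (0.051, 0.057), (0.05, 0.056), (0.052, 0.063)]
-0.12 [(0.051, 0.055), (0.05, 0.056), (0.051, 0.055), (0.05, 0.056), (0.05, 0.057), (0.05, 0.06)]
-0.105 [(0.045, 0.049), (0.046, 0.049), (0.046, 0.051), (0.045, 0.052), (0.045, 0.052), (0.046, 0.05)]
-0.09 [(0.009, 0.014), (0.008, 0.014), (0.007, 0.013), (0.008, 0.013), (0.008, 0.016), (0.007, 0.016)]
-0.075 [(0.009, 0.081), (0.034, 0.1), (0.039, 0.104), (0.038, 0.1), (0.04, 0.1), (0.012, 0.099)]
-0.06 [(0.011, 0.102), (0.094, 0.104), (0.098, 0.104), (0.099, 0.105), (0.098, 0.105), (0.096, 0.103)]
-0.045 [(0.011, 0.102), (0.094, 0.103), (0.099, 0.103), (0.1, 0.104), (0.099, 0.105), (0.1, 0.103)]
-0.03 [(0.01, 0.095), (0.057, 0.103), (0.097, 0.103), (0.098, 0.101), (0.099, 0.104), (0.098, 0.1)]
-0.015 [(0.008, 0.013), (0.009, 0.013), None, None, None, None]
-0.0 [(0.008, 0.014), (0.008, 0.014), (0.009, 0.013), (0.008, 0.012), (0.007, 0.014), (0.007, 0.014)]
0.015 [(0.007, 0.013), (0.007, 0.013), (0.007, 0.014), (0.007, 0.013), (0.008, 0.011), (0.008, 0.011)]
0.03 [(0.008, 0.014), (0.008, 0.012), (0.008, 0.014), (0.008, 0.012), (0.008, 0.011), (0.007, 0.012)]
0.045 [(0.008, 0.012), (0.007, 0.013), (0.009, 0.014), (0.008, 0.014), (0.008, 0.016), (0.007, 0.013)]
0.06 [(0.008, 0.012), (0.008, 0.012), (0.008, 0.014), (0.009, 0.014), (0.007, 0.013), (0.007, 0.012)]
0.075 [(0.009, 0.013), (0.008, 0.013), (0.008, 0.011), (0.009, 0.014), (0.008, 0.015), (0.008, 0.012)]
0.09 [(0.007, 0.013), (0.008, 0.012), (0.008, 0.016), (0.008, 0.015), (0.008, 0.016), (0.008, 0.016)]
0.105 [(0.027, 0.052), (0.028, 0.052), (0.031, 0.05), (0.031, 0.05), (0.026, 0.049), (0.03, 0.05)]
```

```bash
f(){ grep -E "eef|contact"|tr '\n' ' ';echo; }
python3 -m inch '[[0.5,0.007,-0.014,0.03,0],[0.5,0.007,-0.014,0.06,0],[0.5,0.007,-0.014,0.09,0],[0.5,0.007,-0.014,0.13,0],[0.5,0.007,-0.014,0.165,0]]'|f
python3 -m inch '[[0.5,0,0,0.012,0],[0.5,0,0,0.024,0],[0.5,0,0,0.035,0],[0.5,0,0,0.035,0],[0.5,0,0,0.035,0]]'|f
python3 -m inch '[[0.5,0.007,0,0,0],[0.5,0.014,0,0,0],[0.5,0.021,0,0,0],[0.5,0.028,0,0,0],[0.5,0.035,0,0,0]]'|f
python3 -m inch '[[0.5,0.008,0,0,0],[0.5,0.016,0,0,0],[0.5,0.024,0,0,0],[0.5,0.032,0,0,0],[0.5,0.04,0,0,0]]'|f
python3 -m inch '[[0.5,0.008,0,0,0],[0.5,0.016,0,0,0],[0.5,0.024,0,0,0],[0.5,0.032,0,0,0],[0.5,0.04,0,0,0]]'|f
python3 -c "
from h import *
go(.43,.29,.06,4.2)
p=cam('top');C=cloud(p)
print([(r['at'],C[int(r['at'][1]),int(r['at'][0])].round(3)) for r in ctrl.tip_of('casting1',p)])"
```

```text
eef_pos: [0.4396, 0.0965, 0.0926] contact_force: [0.3, 1.2, -0.7] 
eef_pos: [0.439, 0.0963, 0.0584] contact_force: [0.9, 0.2, 1.1] 
eef_pos: [0.4377, 0.1304, 0.06] contact_force: [1.7, -6.1, -2.3] 
eef_pos: [0.435, 0.1704, 0.06] contact_force: [2.5, -6.5, -1.8] 
eef_pos: [0.4323, 0.2103, 0.0601] contact_force: [1.5, -6.8, -0.5] 
shift [ 0.0797  0.0032 -0.0002] turn -0.2 | t 57.47 tcp [0.4323 0.2103 0.0601] ydir 4.0 q [ 0.24  0.08  2.17 -0.    0.9   0.18] open 0.502
[([177.2, 193.5], array([0.589, 0.349, 0.097]))]
```

```bash
f(){ grep -E "eef|contact"|tr '\n' ' ';echo; }
python3 -m inch '[[0.5,0.008,0,0,0],[0.5,0.016,0,0,0],[0.5,0.024,0,0,0],[0.5,0.032,0,0,0],[0.5,0.04,0,0,0]]'|f
python3 -m inch '[[0.5,0.008,0,0,0],[0.5,0.016,0,0,0],[0.5,0.024,0,0,0],[0.5,0.032,0,0,0],[0.5,0.04,0,0,0]]'|f
python3 -m inch '[[0.5,0.008,0,-0.01,0],[0.5,0.016,0,-0.02,0],[0.5,0.024,0,-0.02,0],[0.5,0.032,0,-0.02,0],[0.5,0.04,0,-0.02,0]]'|f
python3 -m inch '[[0.5,0.008,0,0,0],[0.5,0.016,0,0,0],[0.5,0.024,0,0,0],[0.5,0.032,0,0,0],[0.5,0.04,0,0,0]]'|f
python3 -m inch '[[0.5,0.008,0,0,0],[0.5,0.016,0,0,0],[0.5,0.016,0,0,0]]'|f
python3 -m inch '[[0.5,0,0,-0.04,0],[0.5,0,0,-0.08,0],[0.5,0,0,-0.12,0],[0.5,0,0,-0.16,0],[0.5,0,0,-0.18,0]]'|f
python3 - <<'E'
from m import *
p=cam("wrist");C=cloud(p)
th=np.radians(4.2);u=np.array([np.cos(th),np.sin(th)]);v=np.array([-np.sin(th),np.cos(th)])
a=(C[...,:2]-[.5096,.4116])@u;b=(C[...,:2]-[.5096,.4116])@v
for bb in np.arange(-.105,.11,.015):
    print(round(bb,3),[ round(float(np.median(C[...,2][m])),3) if (m:=(abs(b-bb)<.008)&(abs(a-aa)<.01)).sum()>2 else None for aa in(-.14,-.12,-.1,-.08,-.06,-.04,-.02,0,.03,.05,.075,.1,.125,.14)])
go(.59,.32,.085,4.2)
E
```

```text
eef_pos: [0.4294, 0.2494, 0.0607] contact_force: [0.5, -8.8, 7.0] 
eef_pos: [0.4253, 0.2912, 0.059] contact_force: [0.3, -0.2, -0.2] 
eef_pos: [0.4228, 0.3313, 0.0793] contact_force: [-0.8, -0.6, 0.3] 
eef_pos: [0.4198, 0.3711, 0.0786] contact_force: [-0.4, -0.5, 0.4] 
eef_pos: [0.4189, 0.3876, 0.0789] contact_force: [0.0, 0.6, 0.1] 
eef_pos: [0.4206, 0.3871, 0.2653] contact_force: [0.2, 0.4, 1.2] 
-0.105 [0.033, 0.035, 0.035, 0.035, 0.034, 0.033, 0.027, 0.032, 0.032, 0.031, 0.034, 0.035, 0.032, 0.034]
-0.09 [0.007, 0.007, 0.007, 0.006, 0.007, 0.007, 0.007, 0.007, 0.007, 0.007, 0.007, None, None, None]
-0.075 [0.007, 0.006, 0.007, 0.007, 0.007, 0.006, 0.007, 0.007, 0.006, 0.007, 0.096, 0.097, 0.097, 0.097]
-0.06 [0.007, 0.007, 0.007, 0.007, 0.007, 0.006, 0.007, 0.007, 0.007, 0.09, 0.097, 0.097, 0.097, 0.097]
-0.045 [0.007, 0.007, 0.007, 0.007, 0.007, 0.007, 0.007, 0.006, 0.007, 0.087, 0.097, 0.097, 0.097, 0.097]
-0.03 [0.328, 0.293, 0.006, 0.007, 0.298, 0.329, 0.007, 0.007, 0.007, 0.067, 0.076, 0.076, 0.073, 0.008]
-0.015 [0.341, 0.304, 0.349, 0.349, 0.306, 0.343, 0.353, 0.007, 0.007
[... 296 characters left out ...]
07, 0.007, 0.007, 0.007, 0.007, 0.007, 0.006, 0.007]
0.045 [0.045, 0.046, 0.046, 0.046, 0.046, 0.007, 0.007, 0.007, 0.007, 0.007, 0.007, 0.007, 0.007, 0.007]
0.06 [0.045, 0.046, 0.046, 0.046, 0.046, 0.007, 0.007, 0.007, 0.007, 0.007, 0.007, 0.007, 0.007, 0.007]
0.075 [0.007, 0.007, 0.007, 0.007, 0.007, 0.007, 0.007, 0.007, 0.007, 0.007, 0.007, 0.007, 0.007, 0.007]
0.09 [0.007, 0.007, 0.007, 0.007, 0.007, 0.007, 0.007, 0.007, 0.007, 0.007, 0.007, 0.007, 0.007, 0.007]
0.105 [0.027, 0.027, 0.027, 0.028, 0.029, 0.029, 0.03, 0.03, 0.031, 0.031, 0.031, 0.032, 0.032, 0.033]
shift [-0.081  0.161  0.185] turn -0.3 | t 59.95 tcp [0.422 0.388 0.269] ydir 3.9 q [0.57 0.03 1.8  0.   1.3  0.5 ] open 0.504
```

```bash
f(){ grep -E "eef|contact"|tr '\n' ' ';echo; }
python3 -m inch '[[0.5,-0.0905,0.04,0,0],[0.5,-0.0905,0.08,0,0],[0.5,-0.0905,0.12,0,0],[0.5,-0.0905,0.16,0,0],[0.5,-0.0905,0.182,0,0]]'|f
python3 -m inch '[[0.5,0,0,0.03,0],[0.5,0,0,0.07,0],[0.5,0,0,0.11,0],[0.5,0,0,0.15,0],[0.5,0,0,0.185,0]]'|f
python3 -m inch '[[0.5,0,0,0,0],[0.5,0.007,0,0,0],[0.5,0.014,0,0,0],[0.5,0.021,0,0,0],[0.5,0.028,0,0,0]]'|f
python3 -m inch '[[0.5,0.008,0,0,0],[0.5,0.016,0,0,0],[0.5,0.024,0,0,0],[0.5,0.032,0,0,0],[0.5,0.04,0,0,0]]'|f
python3 -m inch '[[0.5,0.008,0,0,0],[0.5,0.016,0,0,0],[0.5,0.016,0,0,0]]'|f
python3 -m inch '[[0.5,0,0,-0.04,0],[0.5,0,0,-0.08,0],[0.5,0,0,-0.12,0],[0.5,0,0,-0.16,0],[0.5,0,0,-0.2,0]]'|f
python3 -m inch '[[0.5,-0.04,0,0,0],[0.5,-0.08,0,0,0],[0.5,-0.12,0,0,0],[0.5,-0.16,0,0,0],[0.5,-0.2,0,0,0]]'|f
python3 - <<'E'
from m import *
for n in("side","top"):
    p=cam(n);C=cloud(p);print(n)
    th=np.radians(4.2);u=np.array([np.cos(th),np.sin(th)]);v=np.array([-np.sin(th),np.cos(th)])
    a=(C[...,:2]-[.5096,.4116])@u;b=(C[...,:2]-[.5096,.4116])@v
    for bb in np.arange(-.09,.1,.015):
        print(round(bb,3),[ round(float(np.median(C[...,2][m])),3) if (m:=(abs(b-bb)<.008)&(abs(a-aa)<.01)).sum()>2 else None for aa in(-.14,-.12,-.1,-.08,-.06,-.04,-.02,0,.03,.05,.075,.1,.125,.14)])
print(ctrl.get_state()["eef_pos"],ctrl.get_state()["time"])
E
```

```text
eef_pos: [0.5969, 0.307, 0.2587] contact_force: [-0.6, 0.1, 1.0] 
eef_pos: [0.5942, 0.3078, 0.0704] contact_force: [-1.1, 0.7, -0.3] 
eef_pos: [0.5956, 0.3383, 0.0781] contact_force: [0.0, -1.0, 0.3] 
eef_pos: [0.5901, 0.3775, 0.0736] contact_force: [-0.9, -0.2, 0.3] 
eef_pos: [0.589, 0.394, 0.0735] contact_force: [0.6, -0.4, -0.4] 
eef_pos: [0.5893, 0.392, 0.2756] contact_force: [2.1, 0.2, -0.5] 
eef_pos: [0.6028, 0.191, 0.2739] contact_force: [0.0, 0.1, -0.6] 
side
-0.09 [None, None, None, None, None, None, None, None, None, None, None, None, None, None]
-0.075 [None, None, None, None, None, None, None, None, None, None, None, None, 0.009, 0.009]
-0.06 [0.005, 0.005, 0.006, 0.005, 0.005, 0.004, 0.006, 0.004, 0.004, 0.005, 0.005, 0.006, 0.005, 0.006]
-0.045 [0.006, 0.005, 0.004, 0.004, 0.005, 0.005, 0.006, 0.003, 0.005, 0.005, 0.005, 0.004, 0.005, 0.006]
-0.03 [0.009, 0.018, 0.019, 0.019, 0.025, 0.006, 0.006, 0.006, 0.004, 0.022, 0.024, 0.025, 0.023, 0.009]
-0.015 [0.023, 0.033, 0.035, 0.033, 0.032, 0.006, 0.003, 0.007, 0.004, 0.039, 0.043, 0.044, 0.041, 0.004]
0.0 [0.041, 0.044, 0.
[... 1291 characters left out ...]
one, 0.007, 0.008, 0.046, 0.046, 0.048, None, None]
0.015 [0.047, 0.047, 0.047, 0.047, 0.046, 0.008, 0.008, 0.006, 0.009, 0.046, 0.046, 0.047, 0.048, 0.047]
0.03 [0.045, 0.047, 0.046, 0.047, 0.046, 0.01, 0.008, 0.008, 0.008, 0.045, 0.047, 0.047, 0.047, 0.045]
0.045 [0.043, 0.047, 0.047, 0.047, 0.047, 0.009, 0.008, 0.008, 0.008, 0.045, 0.047, 0.047, 0.047, 0.046]
0.06 [0.045, 0.047, 0.046, 0.046, 0.046, 0.009, 0.007, 0.007, 0.008, 0.044, 0.046, 0.047, 0.047, 0.047]
0.075 [0.007, None, 0.045, None, 0.043, 0.007, 0.007, 0.008, 0.008, 0.008, 0.009, 0.007, 0.007, 0.008]
0.09 [0.007, 0.007, 0.008, 0.007, 0.008, 0.008, 0.008, 0.008, 0.008, 0.008, 0.007, 0.007, 0.007, 0.007]
[0.604 0.187 0.274] 62.8
```

```bash
python3 -m inch '[[0.5,0,0,0,0],[0.5,0,0,0,0],[0.5,0,0,0,0]]' >/dev/null
python3 - <<'E'
from m import *
p=cam("side");save(p,"fin.png",(220,90,440,350),2.3);C=cloud(p)
print(ctrl.get_state()["contact_force"])
for q in("bush1","bracket1","cup","grease"):
    for r in ctrl.tip_of(q,p): print(q,round(r["score"],2),r["at"],C[int(r["at"][1]),int(r["at"][0])])
E
```

```text
[ 0.925  0.321 -0.66 ]
bush1 0.61 [297.3, 211.8] [0.499 0.022 0.042]
bush1 0.61 [280.8, 232.0] [ 0.431 -0.044  0.045]
bush1 0.58 [294.0, 232.3] [ 0.471 -0.054  0.044]
bush1 0.46 [300.0, 230.9] [ 0.489 -0.057  0.051]
bush1 0.45 [276.7, 215.9] [0.433 0.02  0.047]
bracket1 0.85 [383.8, 288.9] [ 0.621 -0.369  0.176]
bracket1 0.56 [376.6, 249.0] [ 0.639 -0.264  0.186]
cup 0.78 [353.5, 226.2] [ 0.638 -0.1    0.072]
cup 0.72 [354.7, 227.4] [ 0.64  -0.103  0.07 ]
grease 0.8 [334.1, 262.9] [ 0.556 -0.181  0.036]
grease 0.69 [352.4, 229.6] [ 0.637 -0.097  0.053]
grease 0.22 [293.9, 231.5] [ 0.469 -0.053  0.048]
```

View pics/fin.png

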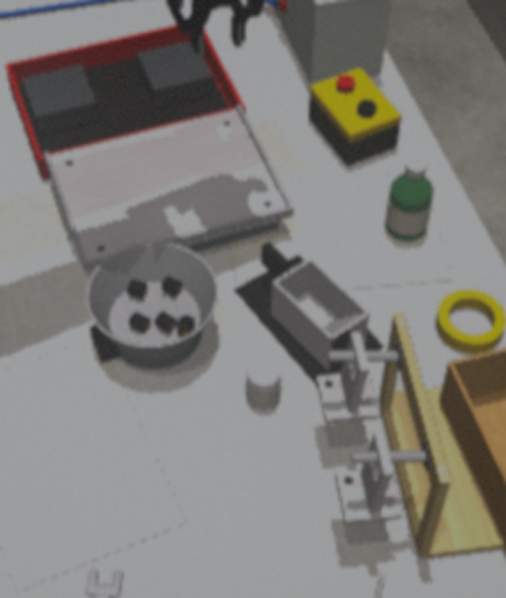

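The last picture shows both castings flat in the tote at (58,90) and (173,65), and five bushings in the bowl around (155,310). The empty cup stands upright on the mat at (315,300), and both brackets hang on their own pegs at (355,365) and (378,470).

```bash
python3 -c "
from plant import ctrl
print(ctrl.sign_off())"
```

```text
the job is handed in; nothing more can be done
None
```

I handed the job in at about 63 s; no verdict came back. All five bushings are in the bowl, the empty cup stands upright in the middle of its mat, both castings lie flat in the tote, and each bracket hangs on its own peg. While I was righting the cup it jammed between the fingers and the mat, and the wrist force reached about 108 N (limit 120 N).

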